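Set out the rework consumables in their holders, bottle last

TASK

Set out the consumables for the next rework job, each in the holder made for it: the small amber tape roll flat in the orange dish, the white tin flat in the white dish and the metal hot-air nozzle upright in the blue cup; only when these three are in place, stand the flux bottle upright in the tall black cup. Leave the bottle where it is until then, set things down rather than dropping them, never tip the bottle over, and leave the big masking-tape roll and the solder reel where they are.

Things in the scene. Friction and masses are not known exactly. Their poses are not given: they have to be found in the camera images.
- amber_tape: small roll of amber film tape lying flat, 58 mm diameter, 16 mm high, 30 g; solid to the touch. Origin: centre of its underside, z up.
- white_tin: round white tin with its lid fixed on, 50 mm diameter, 24 mm high, 40 g. Origin: centre of its underside, z up.
- air_nozzle: light grey metal hot-air nozzle standing on its wide end, 40 mm high, 25 g: a straight collar of 25 mm diameter up to 14 mm above its foot, then tapering to a 12 mm outlet at the top, so grasp it low on the collar; a small stub sticks out sideways low down along its own -y, 18 mm from the collar's axis, so close the fingers along its x axis. Origin: at its underside; the axis of collar and outlet lies 3 mm from it along its own +y; z up.
- flux_bottle: amber plastic flux bottle with a black pointed cap, standing; body 35 mm diameter up to 66 mm, 102 mm high, about 50 g over the tip. Origin: centre of its underside, z up.
- tape_dish: fixed shallow round orange dish for the amber tape roll: well 72 mm across inside with its floor 4 mm above the bench, rim 9 mm above the bench, rim 80 mm across outside, base flange 96 mm across and 3 mm high. Origin: centre of its underside on the bench, z up.
- tin_dish: fixed shallow round white dish for the white tin: well 64 mm across inside with its floor 4 mm above the bench, rim 10 mm above the bench, rim 72 mm across outside, base flange 88 mm across. Origin: centre of its underside, z up.
- nozzle_cup: fixed small round blue cup for the nozzle: well 46 mm across inside with its floor 4 mm above the bench, rim 11 mm above the bench, rim 54 mm across outside, base flange 70 mm across. Origin: centre of its underside, z up.
- bottle_cup: fixed tall round black cup for the flux bottle: well 48 mm across inside with its floor 4 mm above the bench, rim 29 mm above the bench, rim 56 mm across outside, base flange 72 mm across. Origin: centre of its underside, z up.
- masking_roll: bystander: big beige masking-tape roll lying flat, 104 mm diameter, 25 mm high. Origin: centre of its underside.
- solder_reel: bystander: reel of solder wire, 60 mm diameter, 48 mm high, standing on a flange, with a wire end trailing along its own -y. Origin on the bench; the reel's axis lies 30 mm from it along its own +y.
Not all that is in view belongs to the job. Of the things that look like the white_tin, the smaller one is meant. What is shaped like the bottle_cup but purple is not meant.

How it is judged:
On the way:
1. tape roll, tin and nozzle rest in their holders while the bottle still stands where it was (horizontal distance between amber_tape and tape_dish below 0.01 m and z of amber_tape in the frame of tape_dish below 0.007 m and angle between each of amber_tape, white_tin, air_nozzle's own z axis and vertical below 0.1 rad and horizontal distance between white_tin and tin_dish below 0.01 m and z of white_tin in the frame of tin_dish below 0.007 m and horizontal distance between air_nozzle and nozzle_cup below 0.015 m and z of air_nozzle in the frame of nozzle_cup below 0.007 m and distance of flux_bottle from where it was at the start of the episode below 0.03 m), for 0.2 s.
At the end, for the whole second after the job is handed in: Tape roll in orange dish, tin in white dish, bottle in black cup (centres within 10 mm), nozzle in blue cup (within 15 mm); each on its holder's floor (underside under 7 mm above the bench), upright within 0.1 rad, released and at rest (under 20 mm/s) (horizontal distance between amber_tape and tape_dish below 0.01 m and z of amber_tape in the frame of tape_dish below 0.007 m and angle between each of amber_tape, white_tin, air_nozzle, flux_bottle's own z axis and vertical below 0.1 rad and horizontal distance between white_tin and tin_dish below 0.01 m and z of white_tin in the frame of tin_dish below 0.007 m and horizontal distance between air_nozzle and nozzle_cup below 0.015 m and z of air_nozzle in the frame of nozzle_cup below 0.007 m and horizontal distance between flux_bottle and bottle_cup below 0.01 m and z of flux_bottle in the frame of bottle_cup below 0.007 m and linear speed of each of amber_tape, white_tin, air_nozzle, flux_bottle below 0.02 m/s); the robot touches nothing.
It fails at once if the masking-tape roll or the solder reel moved more than 20 mm (distance of any of masking_roll, solder_reel from where it was at the start of the episode above 0.02 m).
It fails at once if the bottle tipped by more than 0.6 rad (angle between flux_bottle's own z axis and vertical above 0.6 rad).
It fails at once if a thing dropped (falling faster than 0.7 m/s, out of the fingers: a drop of over 25 mm) ((linear speed of amber_tape above 0.7 m/s and contact force between the fingers and amber_tape below 0.05 N) or (linear speed of white_tin above 0.7 m/s and contact force between the fingers and white_tin below 0.05 N) or (linear speed of air_nozzle above 0.7 m/s and contact force between the fingers and air_nozzle below 0.05 N) or (linear speed of flux_bottle above 0.7 m/s and contact force between the fingers and flux_bottle below 0.05 N)).
It also fails if it takes over 115 s, if anything falls off the work surface, if the arm or the gripper's body presses on something with over 40 N, if the wrist force passes 120 N, or if a joint passes its speed limit or range.

ROBOT

A 7-joint arm with a two-finger parallel gripper is mounted at the origin on a cart in front of the work surface, level with it; the furniture and walls round the work are solid. World frame = base frame: x ahead of the robot, y to its left, z up, the work surface at z = 0. Lengths are in m, angles in rad, forces in N, time in s.
With the tool pointing down it reaches from about 0.4 to 0.85 m from the base axis. Payload 10.4 kg.
Tool frame: the origin (TCP) lies midway between the tips of the shut fingers; the grasp point (between the pads) lies 19 mm behind it (r.tcp_to_grasp is the z of the grasp point in the tool frame, in m); z points along the fingers, x is the direction in which the jaws open and shut, and the axes are right-handed (so a half turn about z gives the same grasp; the last joint's range is limited). The gripper opens to 87 mm and grips with 3 to 60 N. Pads are 19 mm wide; open, the fingers measure 117 mm over their backs; the gripper's body (75 mm by 190 mm) begins 51 mm behind the grasp point.
Start: joints at [1.234, 0.332, -0.065, 1.46, 0.022, 1.35, -0.088], TCP at [0.193, -0.594, 0.223] pointing down, gripper open.
Joint ranges: [-2.6, 2.6], [-0.5, 2.12], [-1.47, 1.34], [0.16, 2.42], [-1.27, 4.41], [0.06, 2.06], [-2.6, 2.6]. Speed limits (rad/s): [2.22, 2.22, 2.79, 2.79, 3.14, 3.14, 3.14].

INTERFACE

Orientations are given as a unit quaternion [x, y, z, w].
In Python, from bench import r, camera, close_job gives the robot as it stands. The module is installed in compiled form; this text tells all that it offers.
- The arm moves only by the shell command python3 -m crank 'ROWS' [FORCE]. ROWS is JSON, a list of rows, each an object of numbers: "x", "y", "z": the shift along the tool's x, y, z scaled (see below); "ax", "ay", "az": the turn, a rotation vector about the tool's x, y, z scaled (see below); "claw": the closure, from -1 (fully open) to 1 (shut), so that 0 is half open. A call has exactly 5 rows; each row is the pose to reach, as a shift and turn from the pose commanded when the call began, along the tool's axes at that moment; what a row does not reach only later rows make up. The controller multiplies each number of a shift by 1 m and each number of a turn by 2 rad. A row lasts 1/12 s, in which the tool goes at most 41.7 mm and 7.16 degrees, less where a joint would pass 70% of its speed; a pose out of reach is approached as far as the arm can. A call with a number of a shift or a turn outside -1 to 1 is refused whole. A call with a gripper value outside its range is refused whole. The fingers move at their own pace and stop on an object; FORCE is the grip in N (left out, the last holds). Time passes only in rows, so rows that repeat a pose let the fingers close, or fill a call up. It gives the time, the measured TCP pose, the force and the opening at its end, in the units of the state.
- r.read_state(): the state, without advancing time (a new reading comes with each control period).
- camera(name): name is "scene" or "side" or "wrist"; returns a dict with "color" (480x640x3 uint8, blue, green, red), "fx", "fy", "cx", "cy" (pixels), "eye" and "orientation" of the camera in the world. Camera axes: x right, y down, z forward; pixel columns grow to the right and rows downward; lengths in m; the calibration is good to about 2 mm. A picture is of the moment at which its call begins. There is no depth.
- close_job(): hands the job in, once; it reports no verdict.
The state is a dict: "time": time; "joint_positions": joint angles; "joint_vel": joint speeds; "joint_torque": joint torques, N m; "ee_pos": TCP position; "eef_rot": TCP orientation; "ft_force": force on the tool from outside, world axes, zero at the start; "torque": the same for the moment, N m; "width": finger opening in m.
Only numpy, scipy, OpenCV 4.12 (cv2) and the standard library are available. Lean on these libraries where they do the work, as an engineer would, in place of code of your own. Each camera call takes 0.05 s, during which the arm holds its last target. There are 200 camera calls.

## Working session

There is one attempt and no reset: what is moved stays moved. The work goes in short steps, Python scripts to look and compute and a shell command to move; the robot and the scene stay as the last step left them, time stands still between calls to the robot, and variables do not carry over. Pictures are saved under pics/ and viewed, about 12 in all and at most 16, crops included, and the job is handed in when it is done.

```bash
mkdir -p pics; python3 - <<'E'
from bench import r, camera
import cv2
s=r.read_state(); print({k:(s[k] if isinstance(s[k],float) else [round(float(v),4) for v in s[k]]) for k in ('time','ee_pos','eef_rot','width','ft_force')}, r.tcp_to_grasp)
for n in ("scene","side","wrist"):
    c=camera(n); cv2.imwrite(f"pics/{n}0.png",c["color"]); print(n,{k:c[k] for k in c if k!="color"})
E
```

```text
{'time': 0.0, 'ee_pos': [0.1928, -0.5941, 0.2218], 'eef_rot': [0.8089, -0.5879, -0.0006, -0.0004], 'width': 0.08699240088606215, 'ft_force': [0.8173, 0.2841, -0.0337]} -0.0187
scene {'fx': 475.02748740208295, 'fy': 475.02748740208295, 'cx': 317.95895239675116, 'cy': 234.55880170832833, 'eye': array([0.27404627, 0.56437337, 0.68455875]), 'orientation': array([-0.20967072,  0.88644919, -0.40152306,  0.09500132])}
side {'fx': 453.1480072755689, 'fy': 453.1480072755689, 'cx': 308.14622740936477, 'cy': 232.38150611595938, 'eye': array([0.27029085, 0.86530211, 0.47852301]), 'orientation': array([-0.14976256,  0.8191309 , -0.54665928,  0.08808735])}
wrist {'fx': 334.68647772081795, 'fy': 334.68647772081795, 'cx': 314.57636153320004, 'cy': 243.0930729031066, 'eye': array([ 0.25753936, -0.57437789,  0.3826141 ]), 'orientation': array([ 0.80222835, -0.58322378, -0.07543359,  0.10290513])}
```

View pics/scene0.png

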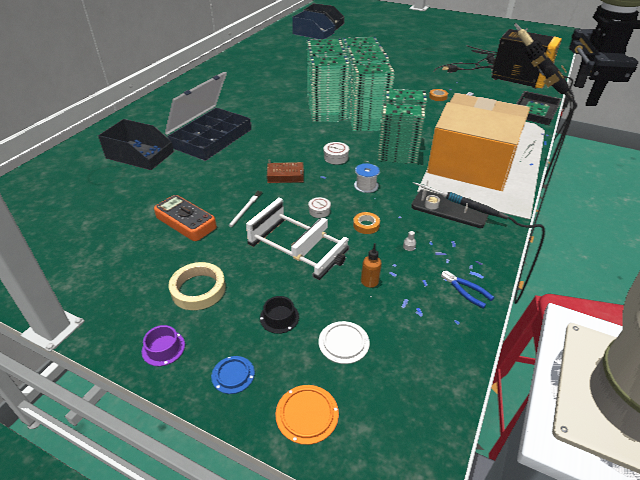

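View pics/side0.png

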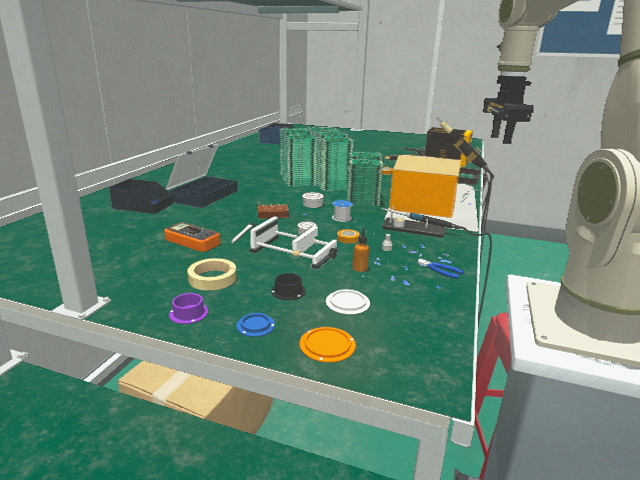

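The scene view shows the amber tape at (366,222), the small tin at (320,207) and the bigger lookalike at (336,152). The nozzle is at (409,241), the bottle at (372,268) and the reel at (367,177). The holders are orange (307,413), white (344,341), blue (233,374) and black (279,314), with the purple decoy at (162,344). The side view agrees. Next I'll fit silhouettes.

```bash
cat > h.py <<'E'
import cv2, numpy as np
from scipy.spatial.transform import Rotation as R
from scipy.optimize import minimize
def proj(c,P):
    p=R.from_quat(c["orientation"]).inv().apply(np.atleast_2d(P)-c["eye"])
    return np.c_[c["fx"]*p[:,0]/p[:,2]+c["cx"], c["fy"]*p[:,1]/p[:,2]+c["cy"]]
def unproj(c,uv,z):
    uv=np.atleast_2d(uv).astype(float)
    d=R.from_quat(c["orientation"]).apply(np.c_[(uv[:,0]-c["cx"])/c["fx"],(uv[:,1]-c["cy"])/c["fy"],np.ones(len(uv))])
    return c["eye"]+d*((z-c["eye"][2])/d[:,2])[:,None]
A=np.linspace(0,2*np.pi,60,endpoint=False)
def circ(x,y,rad,z): return np.c_[x+rad*np.cos(A),y+rad*np.sin(A),0*A+z]
# stacks of (radius, z)
M=dict(amber_tape=[(.029,0),(.029,.016)],white_tin=[(.025,0),(.025,.024)],air_nozzle=[(.0125,0),(.0125,.014),(.006,.04)],
 flux_bottle=[(.0175,0),(.0175,.066)],tape_dish=[(.048,0),(.048,.003)],tin_dish=[(.044,0),(.044,.003)],
 nozzle_cup=[(.035,0),(.035,.003)],bottle_cup=[(.036,0),(.036,.003)],masking_roll=[(.052,0),(.052,.025)])
RIM=dict(tape_dish=(.04,.009),tin_dish=(.036,.01),nozzle_cup=(.027,.011),bottle_cup=(.028,.029))
def sil(c,name,x,y,shape=(480,640),z0=0,S=4):
    m=np.zeros(shape,np.uint8); st=M[name]
    for (r0,z_0),(r1,z_1) in zip(st,st[1:]):
        h=cv2.convexHull(proj(c,np.r_[circ(x,y,r0,z_0+z0),circ(x,y,r1,z_1+z0)]).astype(np.float32))
        cv2.fillPoly(m,[np.round(h*16).astype(np.int32)],1,shift=4)
    return m
def draw(img,c,name,x,y,s=1,off=(0,0),z0=0):
    for rr,z in M[name]+([RIM[name]] if name in RIM else []):
        p=(proj(c,circ(x,y,rr,z+z0))-off)*s
        cv2.polylines(img,[np.round(p).astype(np.int32)],True,(255,0,255),1)
E
python3 - <<'E'
import cv2
im=cv2.imread("pics/scene0.png")
cv2.imwrite("pics/crop1.png",cv2.resize(im[130:450,140:500],None,fx=1.85,fy=1.85,interpolation=cv2.INTER_CUBIC))
hsv=cv2.cvtColor(im,cv2.COLOR_BGR2HSV)
for n,(u,v) in dict(tape=(366,215),tapeside=(368,231),tin=(320,204),tinside=(320,213),noz=(409,244),bot=(372,270),orange=(307,413),flange=(283,425),white=(344,341),wfl=(325,350),blue=(233,374),black=(279,327),cap=(374,252),mask=(183,300),green=(300,370),green2=(420,350)).items(): print(n,hsv[v,u])
E
```

```text
tape [ 17  72 153]
tapeside [ 16 204 134]
tin [ 14  24 178]
tinside [ 0  6 79]
noz [  5   8 192]
bot [ 14 198 120]
orange [ 16 188 254]
flange [ 14 196 247]
white [ 30   1 253]
wfl [  0   0 255]
blue [109 179 210]
black [135  39  26]
cap [165  13  38]
mask [ 28  55 255]
green [ 80 128 100]
green2 [ 80 163  94]
```

View pics/crop1.png

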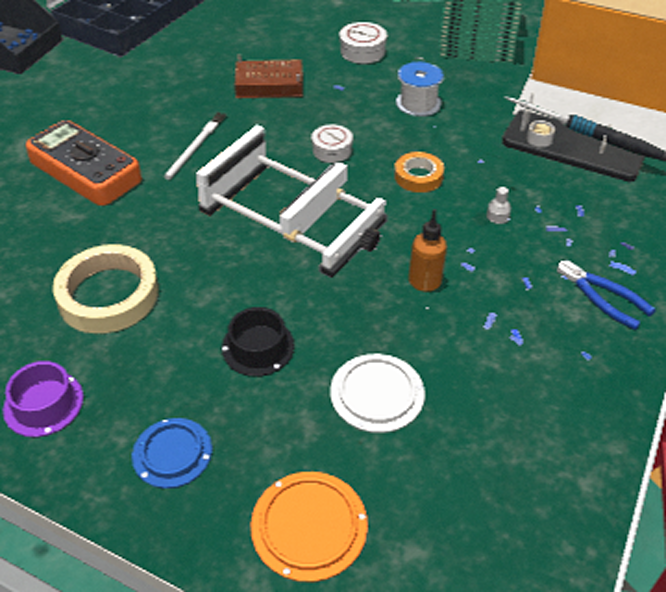

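```bash
cat >> h.py <<'E'
for k,(rr,z) in RIM.items(): M[k]=M[k]+[(rr,.003),(rr,z)]
M["flux_bottle"]=[(.0175,0),(.0175,.066),(.008,.074),(.008,.085),(.002,.102)]
def fg(img):
    h=cv2.cvtColor(img,cv2.COLOR_BGR2HSV).astype(int); H,S,V=h[...,0],h[...,1],h[...,2]
    return (~((H>65)&(H<98)&(S>60)&(V>45))).astype(np.uint8)
def blob(img,seed):
    f=cv2.morphologyEx(fg(img),cv2.MORPH_OPEN,np.ones((2,2),np.uint8))
    n,l,st,ce=cv2.connectedComponentsWithStats(f,connectivity=4)
    ys,xs=np.nonzero(f); i=np.argmin((xs-seed[0])**2+(ys-seed[1])**2)
    m=(l==l[ys[i],xs[i]]).astype(np.uint8)
    cs,_=cv2.findContours(m,cv2.RETR_EXTERNAL,cv2.CHAIN_APPROX_NONE)
    return cv2.drawContours(np.zeros_like(m),cs,-1,1,-1)
def fit(c,name,mask,xy0,z0=0):
    def cost(p):
        s=sil(c,name,*p,z0=z0); return 1-(s&mask).sum()/max(1,(s|mask).sum())
    b=minimize(cost,xy0,method="Nelder-Mead",options=dict(initial_simplex=np.array(xy0)+np.array([[0,0],[.012,0],[0,.012]]),xatol=2e-4,fatol=1e-4))
    return b.x,1-b.fun
E
cat > m1.py <<'E'
from h import *; from bench import camera
seeds=dict(amber_tape=((366,231),(348,241)),white_tin=((320,207),(306,227)),air_nozzle=((409,244),(387,245)),flux_bottle=((372,270),(361,258)),
 tape_dish=((307,413),(328,344)),tin_dish=((344,341),(348,301)),nozzle_cup=((233,374),(255,324)),bottle_cup=((279,320),(288,290)),masking_roll=((176,300),(195,280)))
cs=[camera("scene"),camera("side")]
ov=cv2.resize(cs[0]["color"][130:450,140:500],None,fx=1.85,fy=1.85,interpolation=cv2.INTER_CUBIC)
for n,sd in seeds.items():
    out=[]
    for c,s in zip(cs,sd):
        m=blob(c["color"],s); x0=unproj(c,[s],.008)[0,:2]
        p,i=fit(c,n,m,x0); out+=[p.round(4).tolist(),round(float(i),3),int(m.sum())]
        if c is cs[0]: draw(ov,c,n,*p,s=1.85,off=(140,130))
    print(n,out)
cv2.imwrite("pics/ov1.png",ov)
E
python3 m1.py
```

```text
amber_tape [[0.5388, -0.2082], 0.953, 506, [0.5358, -0.2055], 0.372, 783]
white_tin [[0.6532, -0.2027], 0.094, 4286, [0.6239, -0.0864], 0.13, 2742]
air_nozzle [[0.4309, -0.1842], 0.863, 189, [0.427, -0.1773], 0.807, 130]
flux_bottle [[0.4676, -0.0513], 0.83, 609, [0.4665, -0.0542], 0.6, 783]
tape_dish [[0.4516, 0.2458], 0.982, 3035, [0.4492, 0.2457], 0.984, 1641]
tin_dish [[0.4551, 0.1008], 0.964, 1736, [0.4521, 0.1015], 0.96, 894]
nozzle_cup [[0.5909, 0.2394], 0.945, 1295, [0.5881, 0.2406], 0.918, 724]
bottle_cup [[0.5828, 0.1041], 0.898, 1108, [0.5804, 0.1035], 0.886, 705]
masking_roll [[0.7563, 0.1141], 0.959, 2210, [0.7528, 0.1158], 0.961, 1369]
```

```bash
python3 - <<'E'
from h import *; from bench import camera
c=camera("scene")
def g(n,u,v,z,crop=True):
    p=(140+u/1.85,130+v/1.85) if crop else (u,v)
    print(n,unproj(c,[p],z)[0].round(3))
g("tin base front",332,160,0); g("tin top c",332,137,.024); g("tin2 top",363,35,.03)
g("fix left plate near bot",208,210,0);g("fix left far top",262,130,.04);g("mid far top",345,170,.03);g("mid near bot",283,228,.0);g("right far top",384,204,.03);g("right near bot",325,270,0);g("knob",378,240,.01)
g("reel base",418,105,0);g("reel top",420,75,.048)
g("box base L",430,180,0,False);g("box base R",505,187,0,False)
from scipy.optimize import brentq
p=unproj(c,[(430,180)],0)[0]
print("box top z at corner:",[ (z,proj(c,[[p[0],p[1],z]]).round(0).tolist()) for z in (.1,.15,.2)], "img ~(437,121)")
g("pcb base",383,160,0,False)
p=unproj(c,[(383,160)],0)[0]; print([(z,proj(c,[[p[0],p[1],z]]).round(0).tolist()) for z in (.1,.15,.2)],"img (387,95)")
g("iron stand corner",414,208,0,False)
E
cat > st.py <<'E'
from bench import r
from h import *
import sys
s=r.read_state(); m=R.from_quat(s["eef_rot"]); p=np.array(s["ee_pos"]); X=m.as_matrix()
print("t%.2f"%s["time"],"pos",p.round(4),"jaw deg %.1f tilt %.2f"%(np.degrees(np.arctan2(X[1,0],X[0,0])),np.degrees(np.arccos(-X[2,2]))),"w %.4f"%s["width"],"F",np.round(s["ft_force"],1),"j7 %.2f"%s["joint_positions"][6])
if len(sys.argv)>3:  # x y z [jaw deg]: needed shift (tool axes, m) and az
    t=np.array(list(map(float,sys.argv[1:4]))); print("shift",(X.T@(t-p)).round(4), "dist",np.linalg.norm(t-p).round(3))
    if len(sys.argv)>4:
        d=np.degrees(np.arctan2(X[1,0],X[0,0]))-float(sys.argv[4]); d=(d+90)%180-90
        g=R.from_euler("z",float(sys.argv[4]),degrees=True)*R.from_quat([1,0,0,0])
        if (g.inv()*m).magnitude()>np.pi/2: g=g*R.from_euler("z",180,degrees=True)
        print("turn units",((m.inv()*g).as_rotvec()/2).round(4),"deg",d.round(1))
E
python3 st.py 0.45 -0.2 0.4 0
```

```text
tin base front [ 0.649 -0.191  0.   ]
tin top c [ 0.655 -0.204  0.024]
tin2 top [ 0.718 -0.429  0.03 ]
fix left plate near bot [ 0.736 -0.044  0.   ]
fix left far top [ 0.728 -0.16   0.04 ]
mid far top [ 0.61  -0.148  0.03 ]
mid near bot [ 0.644 -0.057  0.   ]
right far top [ 0.546 -0.114  0.03 ]
right near bot [ 0.572 -0.02   0.   ]
knob [ 0.536 -0.078  0.01 ]
reel base [ 0.598 -0.346  0.   ]
reel top [ 0.598 -0.345  0.048]
box base L [ 0.465 -0.445  0.   ]
box base R [ 0.291 -0.499 -0.   ]
box top z at corner: [(0.1, [[437.0, 145.0]]), (0.15, [[440.0, 126.0]]), (0.2, [[444.0, 106.0]])] img ~(437,121)
pcb base [ 0.604 -0.48   0.   ]
[(0.1, [[387.0, 126.0]]), (0.15, [[389.0, 108.0]]), (0.2, [[391.0, 88.0]])] img (387,95)
iron stand corner [ 0.465 -0.318  0.   ]
t0.30 pos [ 0.1929 -0.5944  0.2223] jaw deg -72.0 tilt 0.02 w 0.0871 F [-0.3 -0.4  0.2] j7 -0.09
shift [-0.2958 -0.3663 -0.1776] dist 0.503
turn units [-1.000e-04  2.000e-04 -6.284e-01] deg -72.0
```

```bash
python3 -m crank '[{"z":-0.04,"az":-0.062,"claw":-1},{"z":-0.08,"az":-0.124,"claw":-1},{"z":-0.12,"az":-0.186,"claw":-1},{"z":-0.16,"az":-0.248,"claw":-1},{"z":-0.19,"az":-0.31,"claw":-1}]' 40; python3 st.py 0.5 -0.2 0.36 0
```

```text
t0.30 pos [ 0.1929 -0.5944  0.2223] jaw deg -72.0 tilt 0.02 w 0.0871 F [-0.3 -0.4  0.2] j7 -0.09
shift [-0.2803 -0.4138 -0.1376] dist 0.518
turn units [-1.000e-04  2.000e-04 -6.284e-01] deg -72.0schema error: expected keys x, y, z, ax, ay, az, claw
```

```bash
python3 -m crank '[{"x":0,"y":0,"z":-0.04,"ax":0,"ay":0,"az":-0.062,"claw":-1},{"x":0,"y":0,"z":-0.08,"ax":0,"ay":0,"az":-0.124,"claw":-1},{"x":0,"y":0,"z":-0.12,"ax":0,"ay":0,"az":-0.186,"claw":-1},{"x":0,"y":0,"z":-0.16,"ax":0,"ay":0,"az":-0.248,"claw":-1},{"x":0,"y":0,"z":-0.19,"ax":0,"ay":0,"az":-0.31,"claw":-1}]' 40; python3 st.py 0.5 -0.2 0.36 0
```

```text
time: 0.72
ee_pos: [0.1929, -0.5943, 0.4164]
eef_rot: [0.951, -0.31, 0.001, 0.001]
ft_force: [0.5, -0.5, 0.3]
width: 0.087
t0.72 pos [ 0.1929 -0.5943  0.4164] jaw deg -36.2 tilt 0.18 w 0.0870 F [ 0.5 -0.5  0.3] j7 0.53
shift [ 0.0152 -0.4997  0.0556] dist 0.503
turn units [ 0.0012 -0.001  -0.3155] deg -36.2
```

```bash
python3 -m crank '[{"x":0,"y":-0.04,"z":0,"ax":0,"ay":0,"az":-0.062,"claw":-1},{"x":0.004,"y":-0.08,"z":0,"ax":0,"ay":0,"az":-0.124,"claw":-1},{"x":0.006,"y":-0.12,"z":0,"ax":0,"ay":0,"az":-0.186,"claw":-1},{"x":0.006,"y":-0.16,"z":0,"ax":0,"ay":0,"az":-0.248,"claw":-1},{"x":0.006,"y":-0.2,"z":0,"ax":0,"ay":0,"az":-0.31,"claw":-1}]'; python3 st.py 0.5 -0.2 0.33 0
```

```text
time: 1.13
ee_pos: [0.3176, -0.4355, 0.4125]
eef_rot: [1.0, -0.005, -0.0, 0.0]
ft_force: [0.6, -0.5, -0.3]
width: 0.087
t1.13 pos [ 0.3176 -0.4355  0.4125] jaw deg -0.6 tilt 0.02 w 0.0870 F [ 0.6 -0.5 -0.3] j7 0.81
shift [ 0.1798 -0.2375  0.0825] dist 0.309
turn units [ 0.0001  0.     -0.0055] deg -0.6
```

```bash
python3 -m crank '[{"x":0.024,"y":-0.03,"z":0.01,"ax":0,"ay":0,"az":-0.005,"claw":-1},{"x":0.048,"y":-0.06,"z":0.02,"ax":0,"ay":0,"az":-0.005,"claw":-1},{"x":0.072,"y":-0.09,"z":0.03,"ax":0,"ay":0,"az":-0.005,"claw":-1},{"x":0.096,"y":-0.12,"z":0.04,"ax":0,"ay":0,"az":-0.005,"claw":-1},{"x":0.12,"y":-0.15,"z":0.05,"ax":0,"ay":0,"az":-0.005,"claw":-1}]'
python3 -m crank '[{"x":0.02,"y":-0.03,"z":0.01,"ax":0,"ay":0,"az":0,"claw":-1},{"x":0.04,"y":-0.055,"z":0.02,"ax":0,"ay":0,"az":0,"claw":-1},{"x":0.06,"y":-0.088,"z":0.033,"ax":0,"ay":0,"az":0,"claw":-1},{"x":0.06,"y":-0.088,"z":0.033,"ax":0,"ay":0,"az":0,"claw":-1},{"x":0.06,"y":-0.088,"z":0.033,"ax":0,"ay":0,"az":0,"claw":-1}]'
python3 st.py 0.5 -0.2 0.33 0
python3 - <<'E'
from h import *; from bench import camera
c=camera("wrist"); cv2.imwrite("pics/w1raw.png",c["color"]); print(c["eye"],c["orientation"])
np.savez("pics/w1.npz",**c)
im=c["color"].copy()
for n,p in dict(amber_tape=(.5375,-.207),air_nozzle=(.429,-.181),flux_bottle=(.467,-.0525),white_tin=(.653,-.203)).items(): draw(im,c,n,*p)
cv2.imwrite("pics/w1.png",im)
E
```

```text
time: 1.55
ee_pos: [0.44, -0.2877, 0.3623]
eef_rot: [1.0, -0.004, 0.0, 0.0]
ft_force: [0.7, -1.0, -0.6]
width: 0.0869
time: 1.97
ee_pos: [0.5005, -0.1994, 0.3289]
eef_rot: [1.0, -0.001, -0.0, -0.0]
ft_force: [-0.6, -1.1, -0.3]
width: 0.0871
t1.97 pos [ 0.5005 -0.1994  0.3289] jaw deg -0.1 tilt 0.07 w 0.0871 F [-0.6 -1.1 -0.3] j7 0.23
shift [-0.0005  0.0006 -0.0011] dist 0.001
turn units [-0.0005  0.0005 -0.0012] deg -0.1
[ 0.49973928 -0.13179279  0.48974485] [ 9.91847083e-01 -1.31554293e-03 -3.41027433e-04  1.27426519e-01]
```

View pics/w1.png

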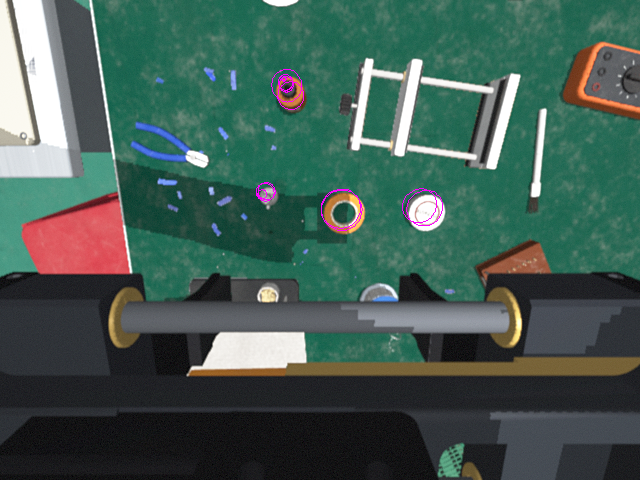

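The wrist view shows the tape at (344,213), tin at (425,210), nozzle at (268,194) with its stub toward +v (at about (268,207)), and the bottle at (290,95). It disagrees with the fixed cameras by about 5 px, so I'll fit here and then again lower down.

```bash
python3 - <<'E'
from h import *
c=dict(np.load("pics/w1.npz"))
for n,s in dict(amber_tape=(328,213),white_tin=(425,210),air_nozzle=(268,194),flux_bottle=(290,100)).items():
    m=blob(c["color"],s); p,i=fit(c,n,m,unproj(c,[s],.01)[0,:2]); print(n,p.round(4),round(i,3),m.sum(),sil(c,n,*p).sum())
im=c["color"]
a=cv2.resize(im[160:240,225:305],(480,480),interpolation=cv2.INTER_CUBIC); cv2.imwrite("pics/nz.png",a)
E
python3 st.py 0.5375 -0.207 0.12 0
```

```text
amber_tape [ 0.5429 -0.2139] 0.971 1430 1396
white_tin [ 0.6599 -0.2122] 0.96 1179 1212
air_nozzle [ 0.4343 -0.1889] 0.907 297 298
flux_bottle [ 0.4715 -0.0604] 0.907 884 970
t2.02 pos [ 0.4999 -0.2015  0.3294] jaw deg -0.3 tilt 0.03 w 0.0870 F [ 0.9  0.3 -0.3] j7 0.23
shift [0.0378 0.0053 0.2094] dist 0.213
turn units [ 0.0001  0.0002 -0.0028] deg -0.3
```

View pics/nz.png

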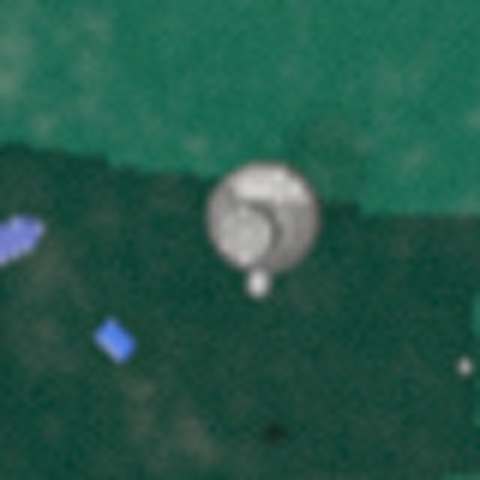

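```bash
python3 -m crank '[{"x":0.01,"y":0.002,"z":0.04,"ax":0,"ay":0,"az":0,"claw":-1},{"x":0.02,"y":0.004,"z":0.078,"ax":0,"ay":0,"az":0,"claw":-1},{"x":0.03,"y":0.006,"z":0.116,"ax":0,"ay":0,"az":0,"claw":-1},{"x":0.04,"y":0.008,"z":0.154,"ax":0,"ay":0,"az":0,"claw":-1},{"x":0.04,"y":0.008,"z":0.19,"ax":0,"ay":0,"az":0,"claw":-1}]'
cat > w.py <<'E'
import sys
from h import *; from bench import camera,r
# w.py pic name u v z0 : wrist picture with fit
c=camera("wrist"); s=r.read_state(); tag=sys.argv[1]; np.savez(f"pics/{tag}.npz",**c); im=c["color"].copy()
tc=np.array(s["ee_pos"])
for k in range(2,len(sys.argv),3):
    n=sys.argv[k]; sd=(int(sys.argv[k+1]),int(sys.argv[k+2])); m=blob(c["color"],sd)
    p,i=fit(c,n,m,unproj(c,[sd],.01)[0,:2]); print(n,p.round(4),"iou",round(i,3),"rel tcp",(p-tc[:2]).round(4)); draw(im,c,n,*p)
print("tcp",tc.round(4),"eye",c["eye"].round(4))
u=proj(c,[tc-[0,0,0]])[0]; cv2.drawMarker(im,tuple(int(v) for v in u.round()),(0,0,255))
cv2.imwrite(f"pics/{tag}.png",im)
E
python3 w.py w2
```

```text
time: 2.43
ee_pos: [0.5401, -0.2122, 0.1379]
eef_rot: [1.0, -0.005, 0.0, 0.0]
ft_force: [0.4, -0.5, -0.7]
width: 0.0868
tcp [ 0.536  -0.2111  0.1306] eye [ 0.5396 -0.1444  0.2986]
```

View pics/w2.png

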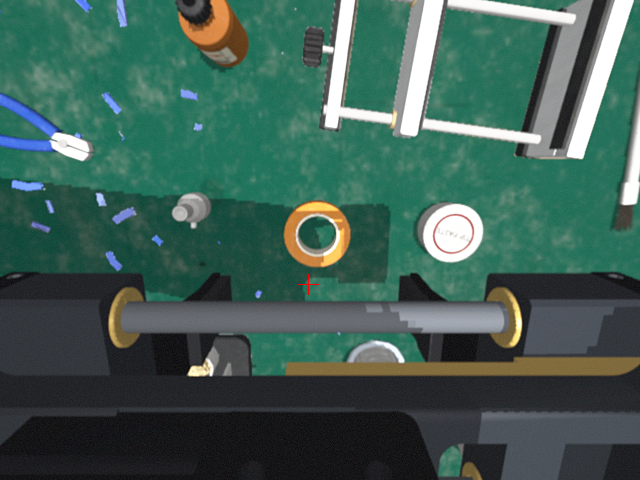

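```bash
python3 w.py w3 amber_tape 296 235 white_tin 435 240 air_nozzle 195 205; python3 st.py .54 -.21 .06 0;  python3 st.py .54 -.21 .06 0
```

```text
amber_tape [ 0.5423 -0.2128] iou 0.988 rel tcp [ 0.0063 -0.0018]
white_tin [ 0.6581 -0.2112] iou 0.948 rel tcp [ 0.1221 -0.0002]
air_nozzle [ 0.434  -0.1883] iou 0.933 rel tcp [-0.1019  0.0227]
tcp [ 0.536  -0.211   0.1342] eye [ 0.5369 -0.1439  0.2915]
t2.53 pos [ 0.536  -0.211   0.1342] jaw deg -0.5 tilt 0.54 w 0.0870 F [-1.1 -0.6 -0.3] j7 0.15
shift [ 0.0047 -0.0008  0.0742] dist 0.074
turn units [-0.0015  0.0044 -0.0046] deg -0.5
t2.53 pos [ 0.536  -0.211   0.1342] jaw deg -0.5 tilt 0.54 w 0.0870 F [-1.1 -0.6 -0.3] j7 0.15
shift [ 0.0047 -0.0008  0.0742] dist 0.074
turn units [-0.0015  0.0044 -0.0046] deg -0.5
```

```bash
python3 -m crank '[{"x":0.005,"y":0.002,"z":0.035,"ax":0,"ay":0,"az":0,"claw":-1},{"x":0.005,"y":0.002,"z":0.065,"ax":0,"ay":0,"az":0,"claw":-1},{"x":0.005,"y":0.002,"z":0.065,"ax":0,"ay":0,"az":0,"claw":-1},{"x":0.005,"y":0.002,"z":0.065,"ax":0,"ay":0,"az":0,"claw":-1},{"x":0.005,"y":0.002,"z":0.065,"ax":0,"ay":0,"az":0,"claw":-1}]'
python3 st.py .542 -.2128 .008 0; python3 w.py w4 amber_tape 290 230; python3 st.py .542 -.2128 .008 0
```

```text
time: 2.95
ee_pos: [0.5461, -0.2132, 0.0778]
eef_rot: [1.0, -0.004, 0.002, 0.001]
ft_force: [-0.0, -0.2, 0.8]
width: 0.087
t2.95 pos [ 0.5461 -0.2132  0.0778] jaw deg -0.5 tilt 0.20 w 0.0870 F [-0.  -0.2  0.8] j7 0.11
shift [-0.0043 -0.0004  0.0698] dist 0.07
turn units [ 0.0008 -0.0015 -0.004 ] deg -0.5
amber_tape [ 0.5421 -0.2125] iou 0.99 rel tcp [-0.0042  0.0005]
tcp [ 0.5463 -0.2131  0.0779] eye [ 0.5451 -0.1452  0.2385]
t3.00 pos [ 0.5463 -0.2131  0.0779] jaw deg -0.4 tilt 0.24 w 0.0870 F [0.3 0.4 0.4] j7 0.11
shift [-0.0046 -0.0004  0.0699] dist 0.07
turn units [ 0.0009 -0.0019 -0.0039] deg -0.4
```

View pics/w4.png

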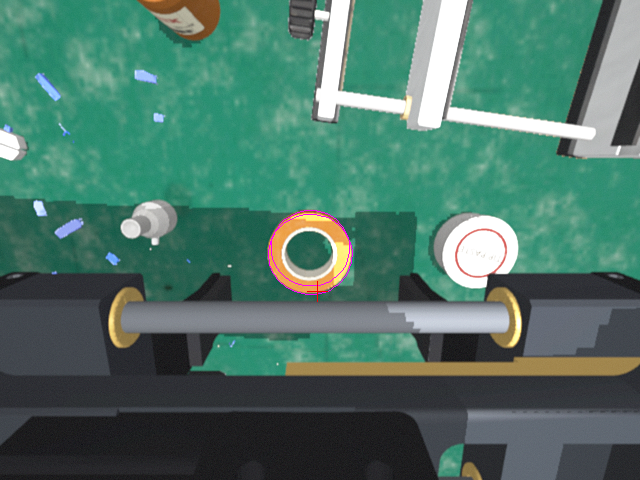

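```bash
python3 -m crank '[{"x":-0.004,"y":0,"z":0.03,"ax":0,"ay":0,"az":0,"claw":-1},{"x":-0.004,"y":0,"z":0.055,"ax":0,"ay":0,"az":0,"claw":-1},{"x":-0.004,"y":0,"z":0.063,"ax":0,"ay":0,"az":0,"claw":-1},{"x":-0.004,"y":0,"z":0.063,"ax":0,"ay":0,"az":0,"claw":-1},{"x":-0.004,"y":0,"z":0.063,"ax":0,"ay":0,"az":0,"claw":-1}]'
python3 st.py .542 -.2125 .008 0
```

```text
time: 3.42
ee_pos: [0.5418, -0.2123, 0.0133]
eef_rot: [1.0, -0.004, 0.001, 0.0]
ft_force: [-0.2, -0.0, -0.3]
width: 0.0869
t3.42 pos [ 0.5418 -0.2123  0.0133] jaw deg -0.4 tilt 0.10 w 0.0869 F [-0.2 -0.  -0.3] j7 0.08
shift [0.0002 0.0002 0.0053] dist 0.005
turn units [ 0.0003 -0.0008 -0.0035] deg -0.4
```

```bash
python3 -m crank '[{"x":0,"y":0,"z":0.005,"ax":0,"ay":0,"az":0,"claw":-1},{"x":0,"y":0,"z":0.005,"ax":0,"ay":0,"az":0,"claw":1},{"x":0,"y":0,"z":0.005,"ax":0,"ay":0,"az":0,"claw":1},{"x":0,"y":0,"z":0.005,"ax":0,"ay":0,"az":0,"claw":1},{"x":0,"y":0,"z":0.005,"ax":0,"ay":0,"az":0,"claw":1}]' 20
python3 -m crank '[{"x":0,"y":0,"z":0,"ax":0,"ay":0,"az":0,"claw":1},{"x":0,"y":0,"z":0,"ax":0,"ay":0,"az":0,"claw":1},{"x":0,"y":0,"z":0,"ax":0,"ay":0,"az":0,"claw":1},{"x":0,"y":0,"z":-0.015,"ax":0,"ay":0,"az":0,"claw":1},{"x":0,"y":0,"z":-0.03,"ax":0,"ay":0,"az":0,"claw":1}]' 20
python3 st.py
```

```text
time: 3.83
ee_pos: [0.5411, -0.2122, 0.007]
eef_rot: [1.0, -0.003, 0.0, 0.0]
ft_force: [-0.6, 1.1, 0.5]
width: 0.0679
time: 4.25
ee_pos: [0.54, -0.2117, 0.0361]
eef_rot: [1.0, -0.003, -0.001, -0.0]
ft_force: [0.9, 0.1, -0.5]
width: 0.0574
t4.25 pos [ 0.54   -0.2117  0.0361] jaw deg -0.4 tilt 0.12 w 0.0574 F [ 0.9  0.1 -0.5] j7 0.09
```

```bash
python3 -m crank '[{"x":0,"y":0,"z":-0.035,"ax":0,"ay":0,"az":-0.003,"claw":1},{"x":0,"y":0,"z":-0.075,"ax":0,"ay":0,"az":-0.003,"claw":1},{"x":0,"y":0,"z":-0.115,"ax":0,"ay":0,"az":-0.003,"claw":1},{"x":-0.008,"y":-0.03,"z":-0.14,"ax":0,"ay":0,"az":-0.003,"claw":1},{"x":-0.016,"y":-0.07,"z":-0.14,"ax":0,"ay":0,"az":-0.003,"claw":1}]'
python3 -m crank '[{"x":-0.008,"y":-0.04,"z":0,"ax":0,"ay":0,"az":0,"claw":1},{"x":-0.016,"y":-0.08,"z":0,"ax":0,"ay":0,"az":0,"claw":1},{"x":-0.024,"y":-0.12,"z":0,"ax":0,"ay":0,"az":0,"claw":1},{"x":-0.032,"y":-0.16,"z":0,"ax":0,"ay":0,"az":0,"claw":1},{"x":-0.04,"y":-0.2,"z":0,"ax":0,"ay":0,"az":0,"claw":1}]'
python3 -m crank '[{"x":-0.006,"y":-0.04,"z":0,"ax":0,"ay":0,"az":0,"claw":1},{"x":-0.012,"y":-0.08,"z":0,"ax":0,"ay":0,"az":0,"claw":1},{"x":-0.018,"y":-0.12,"z":0,"ax":0,"ay":0,"az":0,"claw":1},{"x":-0.024,"y":-0.16,"z":0,"ax":0,"ay":0,"az":0,"claw":1},{"x":-0.03,"y":-0.18,"z":0,"ax":0,"ay":0,"az":0,"claw":1}]'
python3 w.py w5; python3 st.py .455 .239 .07 0
```

```text
time: 4.67
ee_pos: [0.5277, -0.1449, 0.1822]
eef_rot: [1.0, -0.003, 0.004, 0.002]
ft_force: [1.6, 1.2, 0.2]
width: 0.057
time: 5.08
ee_pos: [0.4846, 0.0598, 0.1767]
eef_rot: [1.0, -0.001, 0.0, 0.0]
ft_force: [0.8, 0.1, -0.8]
width: 0.0574
time: 5.5
ee_pos: [0.454, 0.2431, 0.1769]
eef_rot: [1.0, 0.002, 0.0, -0.001]
ft_force: [0.3, -0.1, 0.2]
width: 0.0573
tcp [0.4525 0.2457 0.177 ] eye [0.4527 0.3105 0.3379]
t5.55 pos [0.4525 0.2457 0.177 ] jaw deg 0.4 tilt 0.18 w 0.0573 F [-3.7  3.6 -1.1] j7 -0.71
shift [0.0024 0.007  0.107 ] dist 0.107
turn units [-0.0015  0.0001  0.0034] deg 0.4
```

View pics/w5.png

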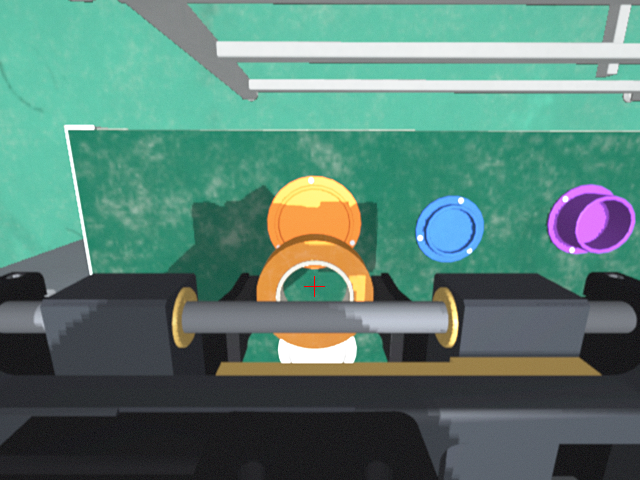

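```bash
python3 - <<'E'
from h import *
c=dict(np.load("pics/w5.npz")); im=c["color"]
m=blob(im,(453,229)); print("cup",fit(c,"nozzle_cup",m,unproj(c,[(453,229)],.01)[0,:2]))
h=cv2.cvtColor(im,cv2.COLOR_BGR2HSV); o=((h[...,0]>8)&(h[...,0]<28)&(h[...,1]>110)&(h[...,2]>90)).astype(np.uint8)
def cost(p,roi):
    s=sil(c,"tape_dish",*p); s=s*roi; mm=o*roi; return 1-(s&mm).sum()/(s|mm).sum()
roi=np.zeros_like(o); roi[160:232,220:410]=1
x0=unproj(c,[(314,222)],.005)[0,:2]
b=minimize(cost,x0,args=(roi,),method="Nelder-Mead",options=dict(initial_simplex=x0+np.array([[0,0],[.01,0],[0,.01]]))); print("dish",b.x,1-b.fun)
# held tape: bottom part of outline
for z0 in (.165,.17,.175):
    roi=np.zeros_like(o); roi[262:300,245:385]=1; roi[300:,:]=0; roi[240:262,245:385]=0
    def cost2(p):
        s=sil(c,"amber_tape",*p,z0=z0)*roi; cs,_=cv2.findContours(o,cv2.RETR_EXTERNAL,cv2.CHAIN_APPROX_NONE); mm=cv2.drawContours(np.zeros_like(o),cs,-1,1,-1)*roi; return 1-(s&mm).sum()/(s|mm).sum()
    x0=np.array([.4525,.2457]); b=minimize(cost2,x0,method="Nelder-Mead",options=dict(initial_simplex=x0+np.array([[0,0],[.01,0],[0,.01]]))); print("tape",z0,b.x,1-b.fun)
E
python3 -m crank '[{"x":0.003,"y":0.007,"z":0.03,"ax":0,"ay":0,"az":0.003,"claw":1},{"x":0.003,"y":0.007,"z":0.065,"ax":0,"ay":0,"az":0.003,"claw":1},{"x":0.003,"y":0.007,"z":0.1,"ax":0,"ay":0,"az":0.003,"claw":1},{"x":0.003,"y":0.007,"z":0.1,"ax":0,"ay":0,"az":0.003,"claw":1},{"x":0.003,"y":0.007,"z":0.1,"ax":0,"ay":0,"az":0.003,"claw":1}]'
python3 w.py w6
```

```text
cup (array([0.59266265, 0.23711011]), np.float64(0.9788373961960889))
dish [0.45212958 0.2346449 ] 0.7765290120230005
tape 0.165 [0.45283813 0.24371697] 0.4196491228070176
tape 0.17 [0.45299316 0.24257256] 0.4281038110825345
tape 0.175 [0.45299104 0.24298409] 0.425121894590202
time: 5.97
ee_pos: [0.4576, 0.2308, 0.076]
eef_rot: [1.0, -0.003, -0.002, 0.0]
ft_force: [0.0, 0.5, 1.5]
width: 0.0576
tcp [0.4588 0.2315 0.0777] eye [0.4575 0.2986 0.2367]
```

View pics/w6.png

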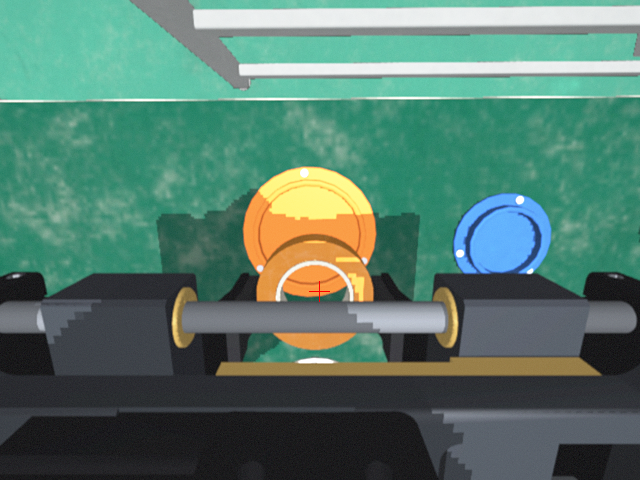

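```bash
cat > arc.py <<'E'
from h import *
from scipy.optimize import least_squares
def arc(c,box,rad,z,x0):  # fit a circle of known radius to the outline (fg against green) inside box u0,v0,u1,v1
    u0,v0,u1,v1=box; f=cv2.morphologyEx(fg(c["color"])[v0:v1,u0:u1],cv2.MORPH_OPEN,np.ones((3,3),np.uint8))
    cs,_=cv2.findContours(f,cv2.RETR_EXTERNAL,cv2.CHAIN_APPROX_NONE); k=max(cs,key=len)[:,0].astype(float)
    k=k[(k[:,0]>1)&(k[:,0]<u1-u0-2)&(k[:,1]>1)&(k[:,1]<v1-v0-2)]+[u0,v0]
    P=unproj(c,k,z)[:,:2]
    q=least_squares(lambda p:np.linalg.norm(P-p[:2],axis=1)-p[2],[*x0,rad],loss="soft_l1",f_scale=.001)
    q2=least_squares(lambda p:np.linalg.norm(P-p[:2],axis=1)-rad,x0,loss="soft_l1",f_scale=.001)
    return q.x.round(4),q2.x.round(4),len(k),np.abs(q2.fun).mean().round(5)
E
python3 - <<'E'
from arc import *
c=dict(np.load("pics/w6.npz"))
print("dish",arc(c,(225,155,395,258),.048,.002,(.455,.24)))
print("cup",arc(c,(445,180,560,260),.035,.002,(.59,.238)))
c=dict(np.load("pics/w5.npz"))
print("dish5",arc(c,(245,165,380,235),.048,.002,(.455,.24)))
c=dict(np.load("pics/w4.npz"))
print("tape4 top",arc(c,(250,195,370,300),.029,.016,(.542,-.2125)))
E
python3 st.py .455 .239 .011 0
```

```text
dish (array([0.4526, 0.2433, 0.048 ]), array([0.4526, 0.2434]), 236, np.float64(0.00017))
cup (array([0.5914, 0.2375, 0.0349]), array([0.5914, 0.2373]), 171, np.float64(0.0002))
dish5 (array([0.4523, 0.244 , 0.0482]), array([0.4523, 0.2443]), 154, np.float64(0.00026))
tape4 top (array([ 0.5415, -0.2109,  0.0296]), array([ 0.5414, -0.211 ]), 238, np.float64(0.00068))
t6.02 pos [0.4588 0.2315 0.0777] jaw deg -0.4 tilt 0.03 w 0.0573 F [-0.1  0.7  0. ] j7 -0.79
shift [-0.0039 -0.0074  0.0667] dist 0.067
turn units [-0.0002  0.0001 -0.0033] deg -0.4
```

```bash
python3 -m crank '[{"x":-0.006,"y":-0.012,"z":0.02,"ax":0,"ay":0,"az":-0.003,"claw":1},{"x":-0.006,"y":-0.012,"z":0.04,"ax":0,"ay":0,"az":-0.003,"claw":1},{"x":-0.006,"y":-0.012,"z":0.055,"ax":0,"ay":0,"az":-0.003,"claw":1},{"x":-0.006,"y":-0.012,"z":0.055,"ax":0,"ay":0,"az":-0.003,"claw":1},{"x":-0.006,"y":-0.012,"z":0.055,"ax":0,"ay":0,"az":-0.003,"claw":1}]'
python3 st.py .4526 .2434 .012 0
```

```text
time: 6.43
ee_pos: [0.4537, 0.2437, 0.0234]
eef_rot: [1.0, -0.001, 0.001, -0.0]
ft_force: [0.4, -0.0, 0.5]
width: 0.057
t6.43 pos [0.4537 0.2437 0.0234] jaw deg -0.1 tilt 0.10 w 0.0570 F [ 0.4 -0.   0.5] j7 -0.87
shift [-0.0011  0.0003  0.0113] dist 0.011
turn units [-0.0003 -0.0008 -0.0006] deg -0.1
```

Lowering in small steps, watching the force, before letting go.

```bash
python3 -m crank '[{"x":-0.001,"y":0,"z":0.005,"ax":0,"ay":0,"az":0,"claw":1},{"x":-0.001,"y":0,"z":0.01,"ax":0,"ay":0,"az":0,"claw":1},{"x":-0.001,"y":0,"z":0.011,"ax":0,"ay":0,"az":0,"claw":1},{"x":-0.001,"y":0,"z":0.011,"ax":0,"ay":0,"az":0,"claw":1},{"x":-0.001,"y":0,"z":0.011,"ax":0,"ay":0,"az":0,"claw":1}]'; python3 st.py
```

```text
time: 6.85
ee_pos: [0.4519, 0.2432, 0.0108]
eef_rot: [1.0, -0.001, 0.0, -0.0]
ft_force: [0.2, -0.6, 0.0]
width: 0.057
t6.85 pos [0.4519 0.2432 0.0108] jaw deg -0.1 tilt 0.02 w 0.0570 F [ 0.2 -0.6  0. ] j7 -0.88
```

```bash
python3 -m crank '[{"x":0,"y":0,"z":0,"ax":0,"ay":0,"az":0,"claw":-0.5},{"x":0,"y":0,"z":0,"ax":0,"ay":0,"az":0,"claw":-0.6},{"x":0,"y":0,"z":0,"ax":0,"ay":0,"az":0,"claw":-0.7},{"x":0,"y":0,"z":0,"ax":0,"ay":0,"az":0,"claw":-0.8},{"x":0,"y":0,"z":-0.02,"ax":0,"ay":0,"az":0,"claw":-0.8}]'
python3 -m crank '[{"x":0,"y":0,"z":-0.04,"ax":0,"ay":0,"az":0,"claw":-1},{"x":0,"y":0,"z":-0.08,"ax":0,"ay":0,"az":0,"claw":-1},{"x":0,"y":0,"z":-0.12,"ax":0,"ay":0,"az":0,"claw":-1},{"x":0.005,"y":0.03,"z":-0.14,"ax":0,"ay":0,"az":0,"claw":-1},{"x":0.01,"y":0.07,"z":-0.14,"ax":0,"ay":0,"az":0,"claw":-1}]'
python3 w.py w7; python3 st.py
python3 -m crank '[{"x":0.018,"y":0.036,"z":0,"ax":0,"ay":0,"az":0,"claw":-1},{"x":0.036,"y":0.072,"z":0,"ax":0,"ay":0,"az":0,"claw":-1},{"x":0.054,"y":0.108,"z":0,"ax":0,"ay":0,"az":0,"claw":-1},{"x":0.072,"y":0.144,"z":0,"ax":0,"ay":0,"az":0,"claw":-1},{"x":0.09,"y":0.18,"z":0,"ax":0,"ay":0,"az":0,"claw":-1}]'
python3 -m crank '[{"x":0.018,"y":0.036,"z":0,"ax":0,"ay":0,"az":0,"claw":-1},{"x":0.036,"y":0.072,"z":0,"ax":0,"ay":0,"az":0,"claw":-1},{"x":0.054,"y":0.108,"z":0,"ax":0,"ay":0,"az":0,"claw":-1},{"x":0.072,"y":0.144,"z":0,"ax":0,"ay":0,"az":0,"claw":-1},{"x":0.09,"y":0.18,"z":0,"ax":0,"ay":0,"az":0,"claw":-1}]'
python3 st.py .6585 -.2112 .08 0
```

```text
time: 7.27
ee_pos: [0.4499, 0.2419, 0.0281]
eef_rot: [1.0, -0.001, -0.002, 0.001]
ft_force: [-0.9, -0.3, 0.9]
width: 0.0762
time: 7.68
ee_pos: [0.4632, 0.177, 0.1756]
eef_rot: [1.0, 0.003, 0.004, -0.002]
ft_force: [0.9, -0.1, -1.3]
width: 0.0868
tcp [0.4646 0.1653 0.1726] eye [0.4605 0.2442 0.3366]
t7.73 pos [0.4646 0.1653 0.1726] jaw deg -0.3 tilt 0.28 w 0.0869 F [ 4.2 -6.6 -1.1] j7 -0.54
time: 8.15
ee_pos: [0.5519, -0.009, 0.1703]
eef_rot: [1.0, -0.001, -0.0, 0.0]
ft_force: [0.7, 0.6, 0.7]
width: 0.087
time: 8.57
ee_pos: [0.6416, -0.1891, 0.1699]
eef_rot: [1.0, -0.001, -0.0, 0.0]
ft_force: [0.6, -0.4, 0.9]
width: 0.087
t8.57 pos [ 0.6416 -0.1891  0.1699] jaw deg -0.1 tilt 0.05 w 0.0870 F [ 0.6 -0.4  0.9] j7 0.03
shift [0.017  0.0221 0.0899] dist 0.094
turn units [ 0.0002  0.0004 -0.0008] deg -0.1
```

View pics/w7.png

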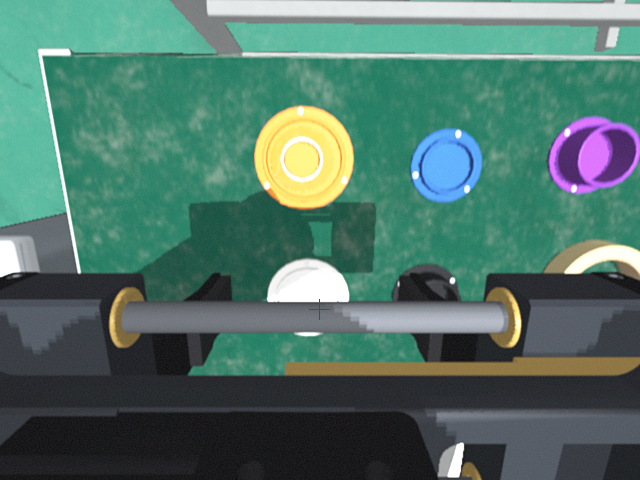

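The tape sits in the orange dish, with its ring centre at (302,160) against (304,158) for the dish. Now the tin.

```bash
python3 -m crank '[{"x":0.017,"y":0.022,"z":0.03,"ax":0,"ay":0,"az":0,"claw":-1},{"x":0.017,"y":0.022,"z":0.06,"ax":0,"ay":0,"az":0,"claw":-1},{"x":0.017,"y":0.022,"z":0.09,"ax":0,"ay":0,"az":0,"claw":-1},{"x":0.017,"y":0.022,"z":0.09,"ax":0,"ay":0,"az":0,"claw":-1},{"x":0.017,"y":0.022,"z":0.09,"ax":0,"ay":0,"az":0,"claw":-1}]'
python3 w.py w8 white_tin 315 240; python3 st.py .6581 -.2112 .01 0
python3 - <<'E'
from h import *
c=dict(np.load("pics/w8.npz")); m=blob(c["color"],(315,240)); ys,xs=np.nonzero(m); print(m.sum(),xs.min(),xs.max(),ys.min(),ys.max())
E
```

```text
time: 8.98
ee_pos: [0.6572, -0.2085, 0.0791]
eef_rot: [1.0, -0.0, -0.002, -0.001]
ft_force: [0.6, -0.6, 1.1]
width: 0.0868
white_tin [ 0.6582 -0.2111] iou 0.959 rel tcp [-0.0004 -0.0025]
tcp [ 0.6586 -0.2086  0.0815] eye [ 0.6568 -0.141   0.24  ]
t9.03 pos [ 0.6586 -0.2086  0.0815] jaw deg -0.0 tilt 0.02 w 0.0870 F [ 0.1 -0.2  0.7] j7 0.02
shift [-0.0005  0.0026  0.0715] dist 0.072
turn units [-0.0001 -0.0001 -0.0003] deg -0.0
4403 281 355 221 296
```

```bash
python3 -m crank '[{"x":-0.0005,"y":0.0025,"z":0.03,"ax":0,"ay":0,"az":0,"claw":-1},{"x":-0.0005,"y":0.0025,"z":0.055,"ax":0,"ay":0,"az":0,"claw":-1},{"x":-0.0005,"y":0.0025,"z":0.068,"ax":0,"ay":0,"az":0,"claw":-1},{"x":-0.0005,"y":0.0025,"z":0.068,"ax":0,"ay":0,"az":0,"claw":-1},{"x":-0.0005,"y":0.0025,"z":0.068,"ax":0,"ay":0,"az":0,"claw":-1}]'
python3 st.py .6582 -.2111 .01 0
```

```text
time: 9.45
ee_pos: [0.6586, -0.2114, 0.0142]
eef_rot: [1.0, -0.0, 0.001, 0.0]
ft_force: [0.2, -0.3, 0.7]
width: 0.087
t9.45 pos [ 0.6586 -0.2114  0.0142] jaw deg -0.0 tilt 0.08 w 0.0870 F [ 0.2 -0.3  0.7] j7 0.00
shift [-0.0004 -0.0003  0.0042] dist 0.004
turn units [ 0.0002 -0.0007 -0.0004] deg -0.0
```

```bash
python3 -m crank '[{"x":0,"y":0,"z":0.004,"ax":0,"ay":0,"az":0,"claw":-1},{"x":0,"y":0,"z":0.004,"ax":0,"ay":0,"az":0,"claw":1},{"x":0,"y":0,"z":0.004,"ax":0,"ay":0,"az":0,"claw":1},{"x":0,"y":0,"z":0.004,"ax":0,"ay":0,"az":0,"claw":1},{"x":0,"y":0,"z":0.004,"ax":0,"ay":0,"az":0,"claw":1}]' 20
python3 -m crank '[{"x":0,"y":0,"z":0,"ax":0,"ay":0,"az":0,"claw":1},{"x":0,"y":0,"z":0,"ax":0,"ay":0,"az":0,"claw":1},{"x":0,"y":0,"z":0,"ax":0,"ay":0,"az":0,"claw":1},{"x":0,"y":0,"z":0,"ax":0,"ay":0,"az":0,"claw":1},{"x":0,"y":0,"z":0,"ax":0,"ay":0,"az":0,"claw":1}]' 20
python3 -m crank '[{"x":0,"y":0,"z":-0.03,"ax":0,"ay":0,"az":0,"claw":1},{"x":0,"y":0,"z":-0.06,"ax":0,"ay":0,"az":0,"claw":1},{"x":0,"y":0,"z":-0.1,"ax":0,"ay":0,"az":0,"claw":1},{"x":0,"y":0,"z":-0.14,"ax":0,"ay":0,"az":0,"claw":1},{"x":0,"y":0,"z":-0.16,"ax":0,"ay":0,"az":0,"claw":1}]' 20
python3 st.py .454 .1 .17 0
```

```text
time: 9.87
ee_pos: [0.6581, -0.2116, 0.0092]
eef_rot: [1.0, -0.0, 0.0, 0.0]
ft_force: [0.0, -0.8, -0.1]
width: 0.0677
time: 10.28
ee_pos: [0.6579, -0.2116, 0.0086]
eef_rot: [1.0, -0.0, 0.0, 0.0]
ft_force: [-0.1, 0.0, 0.2]
width: 0.0479
time: 10.7
ee_pos: [0.6593, -0.2116, 0.1741]
eef_rot: [1.0, -0.001, 0.003, 0.001]
ft_force: [1.3, 0.6, 0.7]
width: 0.0482
t10.70 pos [ 0.6593 -0.2116  0.1741] jaw deg -0.1 tilt 0.32 w 0.0482 F [1.3 0.6 0.7] j7 0.06
shift [-0.2056 -0.3114  0.0026] dist 0.373
turn units [ 0.0007 -0.0027 -0.0005] deg -0.1
```

```bash
python3 -m crank '[{"x":-0.024,"y":-0.03,"z":0,"ax":0,"ay":0,"az":0,"claw":1},{"x":-0.048,"y":-0.06,"z":0,"ax":0,"ay":0,"az":0,"claw":1},{"x":-0.072,"y":-0.09,"z":0,"ax":0,"ay":0,"az":0,"claw":1},{"x":-0.096,"y":-0.12,"z":0,"ax":0,"ay":0,"az":0,"claw":1},{"x":-0.12,"y":-0.15,"z":0,"ax":0,"ay":0,"az":0,"claw":1}]'
python3 -m crank '[{"x":-0.024,"y":-0.034,"z":0,"ax":0,"ay":0,"az":0,"claw":1},{"x":-0.048,"y":-0.068,"z":0,"ax":0,"ay":0,"az":0,"claw":1},{"x":-0.07,"y":-0.1,"z":0,"ax":0,"ay":0,"az":0,"claw":1},{"x":-0.085,"y":-0.14,"z":0.01,"ax":0,"ay":0,"az":0,"claw":1},{"x":-0.085,"y":-0.15,"z":0.04,"ax":0,"ay":0,"az":0,"claw":1}]'
python3 -m crank '[{"x":0,"y":0,"z":0.03,"ax":0,"ay":0,"az":0,"claw":1},{"x":0,"y":0,"z":0.045,"ax":0,"ay":0,"az":0,"claw":1},{"x":0,"y":0,"z":0.045,"ax":0,"ay":0,"az":0,"claw":1},{"x":0,"y":0,"z":0.045,"ax":0,"ay":0,"az":0,"claw":1},{"x":0,"y":0,"z":0.045,"ax":0,"ay":0,"az":0,"claw":1}]'
python3 w.py w9;python3 st.py
python3 - <<'E'
from arc import *
c=dict(np.load("pics/w9.npz")); u=proj(c,[[.4556,.099,.002],[.5855,.101,.002]]).round(); print(u)
u=u[0].astype(int); b=(u[0]-85,u[1]-75,u[0]+85,u[1]+10)
print(arc(c,b,.044,.002,(.455,.099)))
E
```

```text
time: 11.12
ee_pos: [0.5364, -0.0602, 0.1683]
eef_rot: [1.0, -0.001, -0.0, 0.0]
ft_force: [0.6, 1.2, 0.3]
width: 0.0477
time: 11.53
ee_pos: [0.4529, 0.0942, 0.1319]
eef_rot: [1.0, 0.002, 0.004, 0.0]
ft_force: [1.4, -0.0, -1.0]
width: 0.0477
time: 11.95
ee_pos: [0.4539, 0.0888, 0.0847]
eef_rot: [1.0, -0.001, 0.001, -0.0]
ft_force: [0.0, 0.4, 0.4]
width: 0.0478
tcp [0.4541 0.0887 0.0849] eye [0.4527 0.1565 0.2455]
t12.00 pos [0.4541 0.0887 0.0849] jaw deg -0.1 tilt 0.12 w 0.0478 F [ 0.2 -0.4 -0.5] j7 -0.42
[[318. 235.]
 [492. 232.]]
(array([0.4565, 0.0978, 0.0438]), array([0.4565, 0.0976]), 181, np.float64(0.0002))
```

View pics/w9.png

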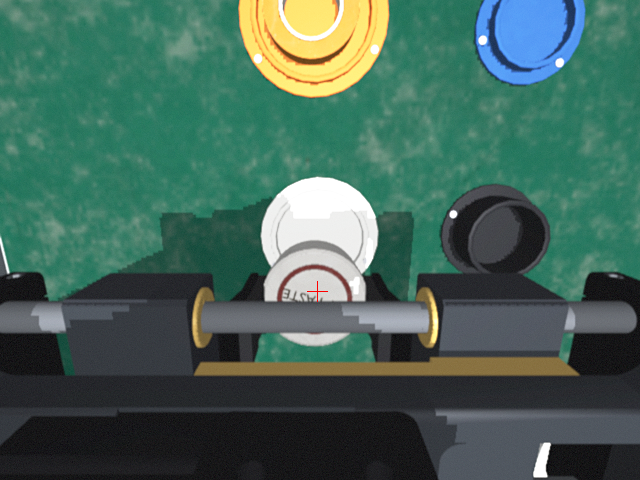

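The white dish fits at (0.4565, 0.0977), seen at (319,235). The tin is held in front of it at (315,293), and the black cup is at (495,232).

```bash
python3 - <<'E'
from arc import *
c=dict(np.load("pics/w9.npz")); print("bcup",arc(c,(435,170,560,262),.036,.002,(.585,.101)))
print("bcup sil",fit(c,"bottle_cup",blob(c["color"],(452,240))*np.r_[np.ones(268),np.zeros(212)][:,None].astype(np.uint8),(.585,.101)))
E
python3 -m crank '[{"x":0.0025,"y":-0.009,"z":0.02,"ax":0,"ay":0,"az":0,"claw":1},{"x":0.0025,"y":-0.009,"z":0.045,"ax":0,"ay":0,"az":0,"claw":1},{"x":0.0025,"y":-0.009,"z":0.062,"ax":0,"ay":0,"az":0,"claw":1},{"x":0.0025,"y":-0.009,"z":0.062,"ax":0,"ay":0,"az":0,"claw":1},{"x":0.0025,"y":-0.009,"z":0.062,"ax":0,"ay":0,"az":0,"claw":1}]'
python3 st.py .4565 .0975 .0135 0
```

```text
bcup (array([0.5872, 0.0956, 0.0403]), array([0.5847, 0.1   ]), 192, np.float64(0.00241))
bcup sil (array([0.58305908, 0.10032111]), np.float64(0.41142985966296575))
time: 12.42
ee_pos: [0.4559, 0.0977, 0.0222]
eef_rot: [1.0, -0.001, -0.0, -0.0]
ft_force: [-0.1, 0.5, -0.1]
width: 0.0478
t12.42 pos [0.4559 0.0977 0.0222] jaw deg -0.1 tilt 0.01 w 0.0478 F [-0.1  0.5 -0.1] j7 -0.54
shift [0.0006 0.0002 0.0087] dist 0.009
turn units [-0.0001  0.     -0.0006] deg -0.1
```

```bash
python3 -m crank '[{"x":0.0005,"y":0,"z":0.005,"ax":0,"ay":0,"az":0,"claw":1},{"x":0.0005,"y":0,"z":0.0085,"ax":0,"ay":0,"az":0,"claw":1},{"x":0.0005,"y":0,"z":0.0085,"ax":0,"ay":0,"az":0,"claw":1},{"x":0.0005,"y":0,"z":0.0085,"ax":0,"ay":0,"az":0,"claw":1},{"x":0.0005,"y":0,"z":0.0085,"ax":0,"ay":0,"az":0,"claw":1}]'
python3 -m crank '[{"x":0,"y":0,"z":0,"ax":0,"ay":0,"az":0,"claw":-0.3},{"x":0,"y":0,"z":0,"ax":0,"ay":0,"az":0,"claw":-0.4},{"x":0,"y":0,"z":0,"ax":0,"ay":0,"az":0,"claw":-0.6},{"x":0,"y":0,"z":0,"ax":0,"ay":0,"az":0,"claw":-0.7},{"x":0,"y":0,"z":-0.02,"ax":0,"ay":0,"az":0,"claw":-0.7}]'
python3 -m crank '[{"x":0,"y":0,"z":-0.04,"ax":0,"ay":0,"az":0,"claw":-0.7},{"x":0,"y":0,"z":-0.08,"ax":0,"ay":0,"az":0,"claw":-0.7},{"x":0,"y":0,"z":-0.12,"ax":0,"ay":0,"az":0,"claw":-0.7},{"x":0,"y":0,"z":-0.15,"ax":0,"ay":0,"az":0,"claw":-0.7},{"x":0,"y":0.03,"z":-0.15,"ax":0,"ay":0,"az":0,"claw":-0.7}]'
python3 -m crank '[{"x":0,"y":0.035,"z":0,"ax":0,"ay":0,"az":0.01,"claw":-0.3},{"x":-0.005,"y":0.07,"z":0,"ax":0,"ay":0,"az":0.02,"claw":-0.3},{"x":-0.01,"y":0.11,"z":0,"ax":0,"ay":0,"az":0.03,"claw":-0.3},{"x":-0.015,"y":0.15,"z":0,"ax":0,"ay":0,"az":0.04,"claw":-0.3},{"x":-0.02,"y":0.19,"z":0,"ax":0,"ay":0,"az":0.05,"claw":-0.3}]'
python3 st.py .434 -.1885 .07 -6
```

```text
time: 12.83
ee_pos: [0.4564, 0.0976, 0.0135]
eef_rot: [1.0, -0.001, 0.0, 0.0]
ft_force: [-0.2, 0.0, -1.2]
width: 0.0479
time: 13.25
ee_pos: [0.4541, 0.0971, 0.0308]
eef_rot: [1.0, -0.001, -0.002, 0.0]
ft_force: [-0.8, -0.5, -0.1]
width: 0.0704
time: 13.67
ee_pos: [0.4588, 0.0733, 0.1894]
eef_rot: [1.0, 0.003, 0.005, -0.001]
ft_force: [1.3, 0.5, 0.3]
width: 0.0742
time: 14.08
ee_pos: [0.4353, -0.1241, 0.1834]
eef_rot: [0.999, -0.051, 0.0, 0.0]
ft_force: [0.9, -0.3, -0.0]
width: 0.0577
t14.08 pos [ 0.4353 -0.1241  0.1834] jaw deg -5.8 tilt 0.06 w 0.0577 F [ 0.9 -0.3 -0. ] j7 0.08
shift [0.0052 0.0641 0.1134] dist 0.13
turn units [ 0.0003 -0.0004  0.0016] deg 0.2
```

```bash
python3 -m crank '[{"x":0.005,"y":0.03,"z":0.02,"ax":0,"ay":0,"az":0,"claw":-0.3},{"x":0.005,"y":0.06,"z":0.05,"ax":0,"ay":0,"az":0,"claw":-0.3},{"x":0.005,"y":0.064,"z":0.085,"ax":0,"ay":0,"az":0,"claw":-0.3},{"x":0.005,"y":0.064,"z":0.105,"ax":0,"ay":0,"az":0,"claw":-0.3},{"x":0.005,"y":0.064,"z":0.105,"ax":0,"ay":0,"az":0,"claw":-0.3}]'
python3 - <<'E'
from bench import camera
camera("wrist")
E
python3 w.py w10 air_nozzle 310 245; python3 st.py .434 -.1885 .01 -6
python3 - <<'E'
from h import *
im=cv2.imread("pics/w10.png"); cv2.imwrite("pics/w10c.png",cv2.resize(im[170:310,220:400],None,fx=4,fy=4))
E
```

```text
time: 14.5
ee_pos: [0.4315, -0.186, 0.0741]
eef_rot: [0.999, -0.051, -0.003, -0.002]
ft_force: [-0.6, 1.0, -0.5]
width: 0.0567
air_nozzle [ 0.4338 -0.1881] iou 0.973 rel tcp [-0.0007 -0.0021]
tcp [ 0.4345 -0.186   0.0784] eye [ 0.4395 -0.1188  0.2375]
t14.60 pos [ 0.4345 -0.186   0.0784] jaw deg -5.7 tilt 0.06 w 0.0570 F [1.2 0.1 0.4] j7 0.11
shift [-0.0002  0.0026  0.0684] dist 0.068
turn units [-0.0004  0.0003  0.0022] deg 0.3
```

View pics/w10c.png

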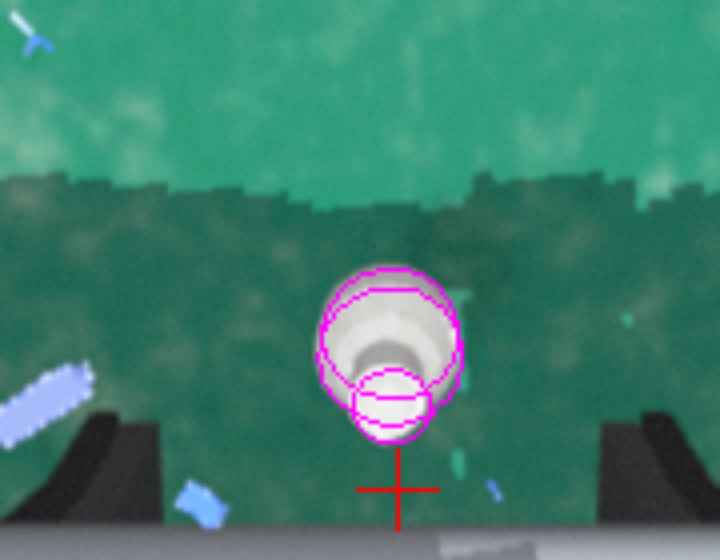

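```bash
python3 -m crank '[{"x":-0.0003,"y":0.002,"z":0.025,"ax":0,"ay":0,"az":0,"claw":-0.3},{"x":-0.0003,"y":0.002,"z":0.05,"ax":0,"ay":0,"az":0,"claw":-0.3},{"x":-0.0003,"y":0.002,"z":0.066,"ax":0,"ay":0,"az":0,"claw":-0.3},{"x":-0.0003,"y":0.002,"z":0.066,"ax":0,"ay":0,"az":0,"claw":-0.3},{"x":-0.0003,"y":0.002,"z":0.066,"ax":0,"ay":0,"az":0,"claw":-0.3}]'
python3 st.py .4338 -.1881 .007 -6
```

```text
time: 15.02
ee_pos: [0.4349, -0.1884, 0.0135]
eef_rot: [0.999, -0.05, 0.001, 0.0]
ft_force: [0.1, 0.4, 0.6]
width: 0.0564
t15.02 pos [ 0.4349 -0.1884  0.0135] jaw deg -5.7 tilt 0.07 w 0.0564 F [0.1 0.4 0.6] j7 0.05
shift [-0.0011 -0.0002  0.0065] dist 0.007
turn units [ 0.0002 -0.0006  0.0023] deg 0.3
```

```bash
python3 -m crank '[{"x":-0.001,"y":0,"z":0.007,"ax":0,"ay":0,"az":0,"claw":-0.3},{"x":-0.001,"y":0,"z":0.007,"ax":0,"ay":0,"az":0,"claw":-0.3},{"x":-0.001,"y":0,"z":0.007,"ax":0,"ay":0,"az":0,"claw":0},{"x":-0.001,"y":0,"z":0.007,"ax":0,"ay":0,"az":0,"claw":0.3},{"x":-0.001,"y":0,"z":0.007,"ax":0,"ay":0,"az":0,"claw":0.5}]' 20
python3 -m crank '[{"x":0,"y":0,"z":0,"ax":0,"ay":0,"az":0,"claw":1},{"x":0,"y":0,"z":0,"ax":0,"ay":0,"az":0,"claw":1},{"x":0,"y":0,"z":0,"ax":0,"ay":0,"az":0,"claw":1},{"x":0,"y":0,"z":0,"ax":0,"ay":0,"az":0,"claw":1},{"x":0,"y":0,"z":0,"ax":0,"ay":0,"az":0,"claw":1}]' 20
python3 st.py .434 -.1885 .01 -6
```

```text
time: 15.43
ee_pos: [0.4332, -0.1886, 0.0056]
eef_rot: [0.999, -0.05, 0.0, 0.0]
ft_force: [-0.4, -0.0, 0.6]
width: 0.0437
time: 15.85
ee_pos: [0.4329, -0.1884, 0.0051]
eef_rot: [0.999, -0.05, -0.0, 0.0]
ft_force: [-0.2, 0.5, 1.5]
width: 0.0227
t15.85 pos [ 0.4329 -0.1884  0.0051] jaw deg -5.8 tilt 0.01 w 0.0227 F [-0.2  0.5  1.5] j7 0.05
shift [ 0.0011 -0.     -0.0049] dist 0.005
turn units [0.0001 0.     0.0018] deg 0.2
```

```bash
python3 -m crank '[{"x":0,"y":0,"z":0,"ax":0,"ay":0,"az":0,"claw":0.3},{"x":0,"y":0,"z":0,"ax":0,"ay":0,"az":0,"claw":0.2},{"x":0,"y":0,"z":-0.0025,"ax":0,"ay":0,"az":0,"claw":0.2},{"x":0,"y":0,"z":-0.0025,"ax":0,"ay":0,"az":0,"claw":1},{"x":0,"y":0,"z":-0.0025,"ax":0,"ay":0,"az":0,"claw":1}]' 20
python3 -m crank '[{"x":0,"y":0,"z":0,"ax":0,"ay":0,"az":0,"claw":1},{"x":0,"y":0,"z":0,"ax":0,"ay":0,"az":0,"claw":1},{"x":0,"y":0,"z":0,"ax":0,"ay":0,"az":0,"claw":1},{"x":0,"y":0,"z":0,"ax":0,"ay":0,"az":0,"claw":1},{"x":0,"y":0,"z":0,"ax":0,"ay":0,"az":0,"claw":1}]' 20
python3 st.py
python3 -m crank '[{"x":0,"y":0,"z":-0.01,"ax":0,"ay":0,"az":0,"claw":1},{"x":0,"y":0,"z":-0.03,"ax":0,"ay":0,"az":0,"claw":1},{"x":0,"y":0,"z":-0.06,"ax":0,"ay":0,"az":0,"claw":1},{"x":0,"y":0,"z":-0.1,"ax":0,"ay":0,"az":0,"claw":1},{"x":0,"y":0,"z":-0.14,"ax":0,"ay":0,"az":0,"claw":1}]' 20
python3 st.py .590 .195 .17 0
```

```text
time: 16.27
ee_pos: [0.4331, -0.1884, 0.0077]
eef_rot: [0.999, -0.05, 0.0, 0.0]
ft_force: [0.6, -0.7, -0.2]
width: 0.0274
time: 16.68
ee_pos: [0.4329, -0.1884, 0.0076]
eef_rot: [0.999, -0.05, 0.0, 0.0]
ft_force: [-0.4, 0.1, 1.4]
width: 0.022
t16.68 pos [ 0.4329 -0.1884  0.0076] jaw deg -5.8 tilt 0.01 w 0.0220 F [-0.4  0.1  1.4] j7 0.05
time: 17.1
ee_pos: [0.4322, -0.1876, 0.1493]
eef_rot: [0.999, -0.05, -0.0, -0.001]
ft_force: [0.3, -0.9, -0.7]
width: 0.0221
t17.10 pos [ 0.4322 -0.1876  0.1493] jaw deg -5.7 tilt 0.08 w 0.0221 F [ 0.3 -0.9 -0.7] j7 0.17
shift [ 0.1187 -0.3965 -0.0204] dist 0.414
turn units [-0.0005  0.0005 -0.0501] deg -5.7
```

```bash
python3 -m crank '[{"x":0.005,"y":-0.015,"z":-0.02,"ax":0,"ay":0,"az":-0.01,"claw":1},{"x":0.015,"y":-0.05,"z":-0.02,"ax":0,"ay":0,"az":-0.02,"claw":1},{"x":0.026,"y":-0.085,"z":-0.02,"ax":0,"ay":0,"az":-0.03,"claw":1},{"x":0.037,"y":-0.12,"z":-0.02,"ax":0,"ay":0,"az":-0.04,"claw":1},{"x":0.048,"y":-0.155,"z":-0.02,"ax":0,"ay":0,"az":-0.05,"claw":1}]'
python3 -m crank '[{"x":0.018,"y":-0.036,"z":0,"ax":0,"ay":0,"az":0,"claw":1},{"x":0.036,"y":-0.072,"z":0,"ax":0,"ay":0,"az":0,"claw":1},{"x":0.054,"y":-0.108,"z":0,"ax":0,"ay":0,"az":0,"claw":1},{"x":0.072,"y":-0.144,"z":0,"ax":0,"ay":0,"az":0,"claw":1},{"x":0.09,"y":-0.18,"z":0,"ax":0,"ay":0,"az":0,"claw":1}]'
python3 st.py .5914 .2373 .08 0
```

```text
time: 17.52
ee_pos: [0.4967, -0.0374, 0.1686]
eef_rot: [1.0, -0.0, 0.001, 0.0]
ft_force: [0.9, -0.4, -0.0]
width: 0.0224
time: 17.93
ee_pos: [0.587, 0.1425, 0.1681]
eef_rot: [1.0, -0.001, 0.0, 0.0]
ft_force: [0.4, 0.5, 0.3]
width: 0.0221
t17.93 pos [0.587  0.1425 0.1681] jaw deg -0.1 tilt 0.02 w 0.0221 F [0.4 0.5 0.3] j7 -0.53
shift [ 0.0042 -0.0948  0.0881] dist 0.13
turn units [ 0.0001 -0.0001 -0.0008] deg -0.1
```

```bash
python3 -m crank '[{"x":0.004,"y":-0.03,"z":0.01,"ax":0,"ay":0,"az":0,"claw":1},{"x":0.004,"y":-0.06,"z":0.035,"ax":0,"ay":0,"az":0,"claw":1},{"x":0.004,"y":-0.082,"z":0.065,"ax":0,"ay":0,"az":0,"claw":1},{"x":0.004,"y":-0.082,"z":0.08,"ax":0,"ay":0,"az":0,"claw":1},{"x":0.004,"y":-0.082,"z":0.08,"ax":0,"ay":0,"az":0,"claw":1}]'
python3 - <<'E'
from bench import camera
camera("wrist")
E
python3 w.py w11; python3 st.py
python3 - <<'E'
from arc import *
c=dict(np.load("pics/w11.npz")); u=proj(c,[[.5914,.2373,.002]]).round(); print(u)
u=u[0].astype(int); print(arc(c,(u[0]-75,u[1]-65,u[0]+75,u[1]+8),.035,.002,(.5914,.2373)))
E
```

```text
time: 18.35
ee_pos: [0.588, 0.2234, 0.0841]
eef_rot: [1.0, 0.001, -0.003, 0.001]
ft_force: [-0.5, -1.8, -0.4]
width: 0.0223
tcp [0.5908 0.2218 0.0881] eye [0.589  0.2902 0.2471]
t18.45 pos [0.5908 0.2218 0.0881] jaw deg -0.1 tilt 0.05 w 0.0223 F [0.2 0.2 0.5] j7 -0.71
[[319. 228.]]
(array([0.5919, 0.2376, 0.0346]), array([0.5919, 0.2371]), 146, np.float64(0.00025))
```

View pics/w11.png

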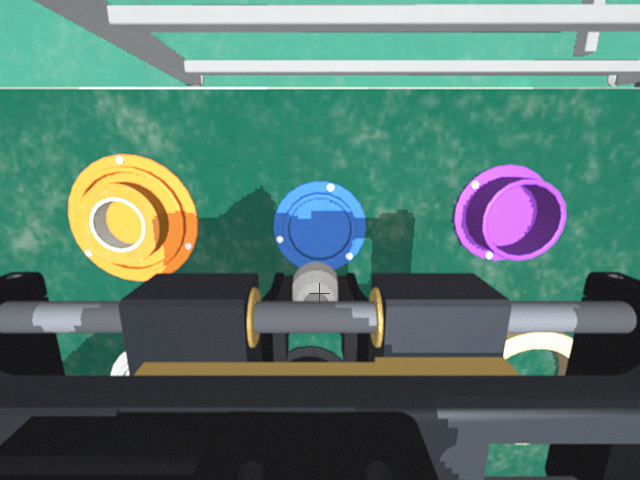

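```bash
python3 -m crank '[{"x":0.001,"y":-0.018,"z":0.02,"ax":0,"ay":0,"az":0,"claw":1},{"x":0.001,"y":-0.018,"z":0.045,"ax":0,"ay":0,"az":0,"claw":1},{"x":0.001,"y":-0.018,"z":0.064,"ax":0,"ay":0,"az":0,"claw":1},{"x":0.001,"y":-0.018,"z":0.064,"ax":0,"ay":0,"az":0,"claw":1},{"x":0.001,"y":-0.018,"z":0.064,"ax":0,"ay":0,"az":0,"claw":1}]'
python3 st.py .5919 .24 .013 0
```

```text
time: 18.87
ee_pos: [0.5925, 0.2395, 0.0249]
eef_rot: [1.0, -0.002, 0.0, 0.0]
ft_force: [0.7, 0.5, -0.6]
width: 0.0225
t18.87 pos [0.5925 0.2395 0.0249] jaw deg -0.2 tilt 0.05 w 0.0225 F [ 0.7  0.5 -0.6] j7 -0.77
shift [-0.0006 -0.0005  0.0119] dist 0.012
turn units [ 0.0002 -0.0004 -0.0015] deg -0.2
```

```bash
python3 -m crank '[{"x":-0.0005,"y":0,"z":0.005,"ax":0,"ay":0,"az":0,"claw":1},{"x":-0.0005,"y":0,"z":0.01,"ax":0,"ay":0,"az":0,"claw":1},{"x":-0.0005,"y":0,"z":0.012,"ax":0,"ay":0,"az":0,"claw":1},{"x":-0.0005,"y":0,"z":0.012,"ax":0,"ay":0,"az":0,"claw":1},{"x":-0.0005,"y":0,"z":0.012,"ax":0,"ay":0,"az":0,"claw":1}]'
python3 st.py
python3 -m crank '[{"x":0,"y":0,"z":0,"ax":0,"ay":0,"az":0,"claw":0.35},{"x":0,"y":0,"z":0,"ax":0,"ay":0,"az":0,"claw":0.3},{"x":0,"y":0,"z":0,"ax":0,"ay":0,"az":0,"claw":0.2},{"x":0,"y":0,"z":0,"ax":0,"ay":0,"az":0,"claw":0},{"x":0,"y":0,"z":0,"ax":0,"ay":0,"az":0,"claw":-0.1}]'
python3 -m crank '[{"x":0,"y":0,"z":-0.015,"ax":0,"ay":0,"az":0,"claw":-0.1},{"x":0,"y":0,"z":-0.045,"ax":0,"ay":0,"az":0,"claw":-0.2},{"x":0,"y":0,"z":-0.085,"ax":0,"ay":0,"az":0,"claw":-0.3},{"x":0,"y":0,"z":-0.125,"ax":0,"ay":0,"az":0,"claw":-0.5},{"x":0,"y":0.04,"z":-0.16,"ax":0,"ay":0,"az":0,"claw":-0.5}]'
python3 -m crank '[{"x":-0.01,"y":0.036,"z":0,"ax":0,"ay":0,"az":0,"claw":-0.5},{"x":-0.02,"y":0.072,"z":0,"ax":0,"ay":0,"az":0,"claw":-0.5},{"x":-0.03,"y":0.09,"z":0,"ax":0,"ay":0,"az":0,"claw":-0.5},{"x":-0.03,"y":0.09,"z":0,"ax":0,"ay":0,"az":0,"claw":-0.5},{"x":-0.03,"y":0.09,"z":0,"ax":0,"ay":0,"az":0,"claw":-0.5}]'
python3 w.py w12; python3 st.py
```

```text
time: 19.28
ee_pos: [0.5913, 0.2409, 0.0119]
eef_rot: [1.0, -0.001, 0.0, -0.0]
ft_force: [-0.6, 0.3, 0.5]
width: 0.0223
t19.28 pos [0.5913 0.2409 0.0119] jaw deg -0.1 tilt 0.02 w 0.0223 F [-0.6  0.3  0.5] j7 -0.78
time: 19.7
ee_pos: [0.5911, 0.241, 0.0116]
eef_rot: [1.0, -0.0, 0.0, 0.0]
ft_force: [-1.0, -1.3, 0.8]
width: 0.041
time: 20.12
ee_pos: [0.5897, 0.2169, 0.1695]
eef_rot: [1.0, 0.004, 0.002, -0.003]
ft_force: [0.5, 1.8, 1.3]
width: 0.0614
time: 20.53
ee_pos: [0.561, 0.1183, 0.1652]
eef_rot: [1.0, -0.002, 0.001, 0.0]
ft_force: [0.4, 0.8, -0.2]
width: 0.0652
tcp [0.5611 0.1198 0.1651] eye [0.56   0.1862 0.326 ]
t20.58 pos [0.5611 0.1198 0.1651] jaw deg -0.1 tilt 0.08 w 0.0654 F [0.1 1.  0.3] j7 -0.49
```

View pics/w12.png

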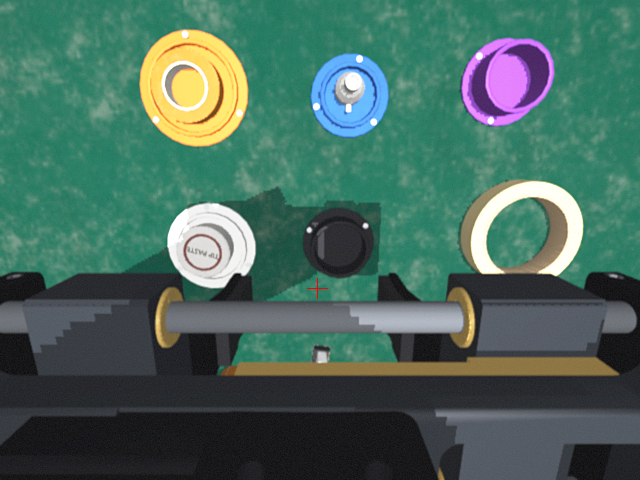

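```bash
python3 - <<'E'
from arc import *
c=dict(np.load("pics/w12.npz")); im=c["color"]
p=lambda x,y,z:proj(c,[[x,y,z]])[0].round(1)
print("tin top pred",p(.4565,.0977,.028),"tape top pred",p(.4526,.2434,.02),"nozzle top pred (axis y+3)",p(.5919,.2401,.044),"base",p(.5919,.2401,.004))
h=cv2.cvtColor(im,cv2.COLOR_BGR2HSV); print(h[242,305:375:5].tolist())
b=(h[...,0]<70)|(h[...,0]>100)|(h[...,1]<80); m=np.zeros(b.shape,np.uint8); m[198:284,295:382]=b[198:284,295:382]
m=cv2.morphologyEx(m,cv2.MORPH_OPEN,np.ones((3,3),np.uint8)); n,l,s,_=cv2.connectedComponentsWithStats(m); k=1+np.argmax(s[1:,4]); m=(l==k).astype(np.uint8)
cs,_=cv2.findContours(m,cv2.RETR_EXTERNAL,cv2.CHAIN_APPROX_NONE); m=cv2.drawContours(np.zeros_like(m),cs,-1,1,-1)
print(s[k]); print("bcup",fit(c,"bottle_cup",m,(.584,.1)))
P=unproj(c,cs[0][:,0],.002)[:,:2]; q=least_squares(lambda p:np.linalg.norm(P-p,axis=1)-.036,(.584,.1),loss="soft_l1",f_scale=.001); print("circle",q.x,np.abs(q.fun).mean())
E
python3 st.py .4715 -.03 .17 0
```

```text
tin top pred [202.7 254. ] tape top pred [185.8  85.1] nozzle top pred (axis y+3) [354.8  82.8] base [349.5  92.2]
[[120, 10, 51], [108, 33, 39], [120, 11, 46], [129, 26, 97], [114, 24, 54], [130, 29, 53], [105, 20, 52], [113, 20, 52], [120, 26, 49], [115, 31, 50], [100, 16, 48], [130, 15, 51], [113, 24, 43], [110, 29, 52]]
[ 303  208   71   70 3833]
bcup (array([0.5832691 , 0.10107234]), np.float64(0.9296628668445307))
circle [0.58380499 0.10066151] 0.0009204495827328964
t20.58 pos [0.5611 0.1198 0.1651] jaw deg -0.1 tilt 0.08 w 0.0654 F [0.1 1.  0.3] j7 -0.49
shift [-0.0894  0.1499 -0.005 ] dist 0.175
turn units [ 0.     -0.0007 -0.0006] deg -0.1
```

All three are seated: the tape is at (186,86), the tin top at (203,250) and the nozzle top at (352,83), each within a few pixels of the prediction. The black cup is at (338,242) → (0.5835, 0.101). Now the bottle.

```bash
python3 -m crank '[{"x":-0.018,"y":0.036,"z":-0.005,"ax":0,"ay":0,"az":0,"claw":-0.5},{"x":-0.036,"y":0.072,"z":-0.005,"ax":0,"ay":0,"az":0,"claw":-0.5},{"x":-0.054,"y":0.108,"z":-0.005,"ax":0,"ay":0,"az":0,"claw":-0.5},{"x":-0.072,"y":0.144,"z":-0.005,"ax":0,"ay":0,"az":0,"claw":-0.5},{"x":-0.09,"y":0.18,"z":-0.005,"ax":0,"ay":0,"az":0,"claw":-0.5}]'
python3 -m crank '[{"x":0,"y":0.02,"z":0,"ax":0,"ay":0,"az":0,"claw":-0.5},{"x":0,"y":0.02,"z":0,"ax":0,"ay":0,"az":0,"claw":-0.5},{"x":0,"y":0.02,"z":0,"ax":0,"ay":0,"az":0,"claw":-0.5},{"x":0,"y":0.02,"z":0,"ax":0,"ay":0,"az":0,"claw":-0.5},{"x":0,"y":0.02,"z":0,"ax":0,"ay":0,"az":0,"claw":-0.5}]'
python3 w.py w13; python3 st.py .470 -.058 .13 0
python3 - <<'E'
from h import *
c=dict(np.load("pics/w13.npz")); s=proj(c,[[.470,-.058,.03]])[0].round().astype(int); print(s)
m=blob(c["color"],s); ys,xs=np.nonzero(m); print(m.sum(),xs.min(),xs.max(),ys.min(),ys.max())
p,i=fit(c,"flux_bottle",m,(.47,-.058)); print(p,i)
im=c["color"].copy(); im[m>0,2]=255; draw(im,c,"flux_bottle",*p); cv2.imwrite("pics/w13b.png",im)
E
```

```text
time: 21.0
ee_pos: [0.4704, -0.0601, 0.1695]
eef_rot: [1.0, 0.001, 0.0, -0.0]
ft_force: [0.6, -0.5, 0.3]
width: 0.0655
time: 21.42
ee_pos: [0.4714, -0.0781, 0.1691]
eef_rot: [1.0, 0.001, 0.0, -0.0]
ft_force: [-0.0, -0.4, -0.1]
width: 0.0658
tcp [ 0.4713 -0.0784  0.1691] eye [ 0.4701 -0.0106  0.33  ]
t21.47 pos [ 0.4713 -0.0784  0.1691] jaw deg 0.1 tilt 0.04 w 0.0654 F [ 0.8  0.  -0.1] j7 0.02
shift [-0.0012 -0.0203  0.0391] dist 0.044
turn units [-0.0003 -0.0001  0.0012] deg 0.1
[314 210]
1555 294 335 188 234
[ 0.47113347 -0.05519087] 0.8805209513023783
```

View pics/w13b.png

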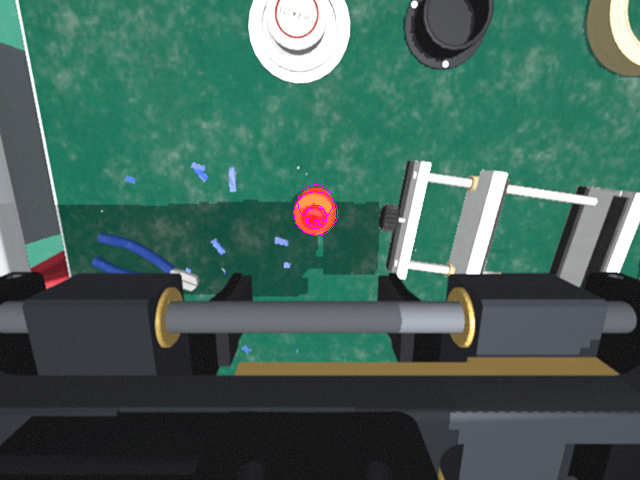

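```bash
python3 - <<'E'
from arc import *
c=dict(np.load("pics/w13.npz")); m=blob(c["color"],(314,210)); print("base y from near edge",unproj(c,[(315,187.5)],0)[0]-[0,.0175,0])
cs,_=cv2.findContours(m,cv2.RETR_EXTERNAL,cv2.CHAIN_APPROX_NONE); k=cs[0][:,0]; k=k[k[:,1]<200]
P=unproj(c,k,0)[:,:2]; q=least_squares(lambda p:np.linalg.norm(P-p,axis=1)-.0175,(.471,-.056)); print(q.x,np.abs(q.fun).mean())
for nm in("w1","w3"):
    c=dict(np.load(f"pics/{nm}.npz")); s=proj(c,[[.471,-.056,.03]])[0].round().astype(int); 
    if s[1]<20: continue
    print(nm,fit(c,"flux_bottle",blob(c["color"],s),(.471,-.057)))
E
```

```text
base y from near edge [ 0.47095399 -0.05821342  0.        ]
[ 0.47155255 -0.05834944] 0.00022985112812243428
w1 (array([ 0.47255095, -0.06072889]), np.float64(0.9064748201438849))
w3 (array([ 0.4707375 , -0.05741898]), np.float64(0.9400422609614368))
```

```bash
python3 -m crank '[{"x":0,"y":-0.0205,"z":0,"ax":0,"ay":0,"az":0,"claw":-0.5},{"x":0,"y":-0.0205,"z":0.015,"ax":0,"ay":0,"az":0,"claw":-0.5},{"x":0,"y":-0.0205,"z":0.03,"ax":0,"ay":0,"az":0,"claw":-0.5},{"x":0,"y":-0.0205,"z":0.04,"ax":0,"ay":0,"az":0,"claw":-0.5},{"x":0,"y":-0.0205,"z":0.04,"ax":0,"ay":0,"az":0,"claw":-0.5}]'
python3 st.py .4713 -.058 .042 0
```

```text
time: 21.88
ee_pos: [0.4697, -0.0589, 0.1271]
eef_rot: [1.0, 0.0, -0.001, -0.001]
ft_force: [0.0, 0.3, -0.6]
width: 0.0651
t21.88 pos [ 0.4697 -0.0589  0.1271] jaw deg 0.0 tilt 0.18 w 0.0651 F [ 0.   0.3 -0.6] j7 -0.05
shift [ 0.0018 -0.0008  0.0851] dist 0.085
turn units [-0.0005  0.0015  0.0003] deg 0.0
```

```bash
python3 -m crank '[{"x":0.001,"y":0,"z":0.025,"ax":0,"ay":0,"az":0,"claw":-0.5},{"x":0.001,"y":0,"z":0.05,"ax":0,"ay":0,"az":0,"claw":-0.5},{"x":0.001,"y":0,"z":0.075,"ax":0,"ay":0,"az":0,"claw":-0.5},{"x":0.001,"y":0,"z":0.085,"ax":0,"ay":0,"az":0,"claw":-0.5},{"x":0.001,"y":0,"z":0.085,"ax":0,"ay":0,"az":0,"claw":-0.5}]' 15
python3 -m crank '[{"x":0,"y":0,"z":0,"ax":0,"ay":0,"az":0,"claw":-0.2},{"x":0,"y":0,"z":0,"ax":0,"ay":0,"az":0,"claw":0},{"x":0,"y":0,"z":0,"ax":0,"ay":0,"az":0,"claw":0.2},{"x":0,"y":0,"z":0,"ax":0,"ay":0,"az":0,"claw":1},{"x":0,"y":0,"z":0,"ax":0,"ay":0,"az":0,"claw":1}]' 15
python3 -m crank '[{"x":0,"y":0,"z":0,"ax":0,"ay":0,"az":0,"claw":1},{"x":0,"y":0,"z":0,"ax":0,"ay":0,"az":0,"claw":1},{"x":0,"y":0,"z":0,"ax":0,"ay":0,"az":0,"claw":1},{"x":0,"y":0,"z":0,"ax":0,"ay":0,"az":0,"claw":1},{"x":0,"y":0,"z":0,"ax":0,"ay":0,"az":0,"claw":1}]' 15
python3 st.py
```

```text
time: 22.3
ee_pos: [0.4706, -0.0594, 0.0425]
eef_rot: [1.0, -0.0, -0.002, -0.001]
ft_force: [-0.4, 0.2, 0.4]
width: 0.0651
time: 22.72
ee_pos: [0.4723, -0.06, 0.0448]
eef_rot: [1.0, -0.001, 0.001, 0.0]
ft_force: [0.0, 1.3, 0.7]
width: 0.0397
time: 23.13
ee_pos: [0.4719, -0.0599, 0.0443]
eef_rot: [1.0, -0.001, 0.0, 0.0]
ft_force: [-1.9, 0.1, 5.3]
width: 0.0332
t23.13 pos [ 0.4719 -0.0599  0.0443] jaw deg -0.1 tilt 0.02 w 0.0332 F [-1.9  0.1  5.3] j7 -0.15
```

```bash
python3 -m crank '[{"x":0,"y":0,"z":0,"ax":0,"ay":0,"az":0,"claw":0.1},{"x":0,"y":0,"z":0,"ax":0,"ay":0,"az":0,"claw":0},{"x":0,"y":0,"z":0.0045,"ax":0,"ay":0,"az":0,"claw":0},{"x":0,"y":0,"z":0.0045,"ax":0,"ay":0,"az":0,"claw":0},{"x":0,"y":0,"z":0.0045,"ax":0,"ay":0,"az":0,"claw":0.15}]' 15
python3 -m crank '[{"x":0,"y":0,"z":0,"ax":0,"ay":0,"az":0,"claw":1},{"x":0,"y":0,"z":0,"ax":0,"ay":0,"az":0,"claw":1},{"x":0,"y":0,"z":0,"ax":0,"ay":0,"az":0,"claw":1},{"x":0,"y":0,"z":0,"ax":0,"ay":0,"az":0,"claw":1},{"x":0,"y":0,"z":0,"ax":0,"ay":0,"az":0,"claw":1}]' 15
python3 st.py
python3 -m crank '[{"x":0,"y":0,"z":-0.005,"ax":0,"ay":0,"az":0,"claw":1},{"x":0,"y":0,"z":-0.012,"ax":0,"ay":0,"az":0,"claw":1},{"x":0,"y":0,"z":-0.02,"ax":0,"ay":0,"az":0,"claw":1},{"x":0,"y":0,"z":-0.03,"ax":0,"ay":0,"az":0,"claw":1},{"x":0,"y":0,"z":-0.03,"ax":0,"ay":0,"az":0,"claw":1}]' 15
python3 st.py .5835 .101 .12 0
```

```text
time: 23.55
ee_pos: [0.4714, -0.0597, 0.039]
eef_rot: [1.0, -0.0, -0.0, -0.0]
ft_force: [-0.3, 0.1, -0.4]
width: 0.0406
time: 23.97
ee_pos: [0.4718, -0.0598, 0.0395]
eef_rot: [1.0, -0.0, 0.0, 0.0]
ft_force: [0.2, 0.1, 0.1]
width: 0.0335
t23.97 pos [ 0.4718 -0.0598  0.0395] jaw deg -0.1 tilt 0.01 w 0.0335 F [0.2 0.1 0.1] j7 -0.15
time: 24.38
ee_pos: [0.4732, -0.0599, 0.0719]
eef_rot: [1.0, -0.0, 0.002, 0.0]
ft_force: [0.1, -0.5, -0.3]
width: 0.0335
t24.38 pos [ 0.4732 -0.0599  0.0719] jaw deg -0.1 tilt 0.19 w 0.0335 F [ 0.1 -0.5 -0.3] j7 -0.11
shift [ 0.1103 -0.161  -0.0479] dist 0.201
turn units [ 0.0005 -0.0016 -0.0005] deg -0.1
```

```bash
python3 -m crank '[{"x":0,"y":0,"z":-0.02,"ax":0,"ay":0,"az":0,"claw":1},{"x":0.01,"y":-0.015,"z":-0.045,"ax":0,"ay":0,"az":0,"claw":1},{"x":0.028,"y":-0.04,"z":-0.06,"ax":0,"ay":0,"az":0,"claw":1},{"x":0.046,"y":-0.066,"z":-0.06,"ax":0,"ay":0,"az":0,"claw":1},{"x":0.06,"y":-0.086,"z":-0.06,"ax":0,"ay":0,"az":0,"claw":1}]'
python3 -m crank '[{"x":0.015,"y":-0.02,"z":0,"ax":0,"ay":0,"az":0,"claw":1},{"x":0.032,"y":-0.042,"z":0,"ax":0,"ay":0,"az":0,"claw":1},{"x":0.045,"y":-0.058,"z":0,"ax":0,"ay":0,"az":0,"claw":1},{"x":0.05,"y":-0.062,"z":0,"ax":0,"ay":0,"az":0,"claw":1},{"x":0.05,"y":-0.062,"z":0,"ax":0,"ay":0,"az":0,"claw":1}]'
python3 - <<'E'
from bench import camera
camera("wrist")
E
python3 w.py w14; python3 st.py .5835 .0995 .08 0
python3 - <<'E'
from arc import *
c=dict(np.load("pics/w14.npz")); im=c["color"]; u=proj(c,[[.5835,.101,.002]])[0]; print(u)
h=cv2.cvtColor(im,cv2.COLOR_BGR2HSV); b=(h[...,0]<70)|(h[...,0]>100)|(h[...,1]<80); x,y=u.astype(int)
f=np.zeros(b.shape,np.uint8); f[y-60:y+5,x-65:x+65]=b[y-60:y+5,x-65:x+65]; f=cv2.morphologyEx(f,cv2.MORPH_OPEN,np.ones((3,3),np.uint8))
cs,_=cv2.findContours(f,cv2.RETR_EXTERNAL,cv2.CHAIN_APPROX_NONE); k=max(cs,key=len)[:,0]; k=k[(k[:,1]<y+3)&(abs(k[:,0]-x)<63)]
P=unproj(c,k,.002)[:,:2]; q=least_squares(lambda p:np.linalg.norm(P-p,axis=1)-.036,(.584,.1),loss="soft_l1",f_scale=.001); print("circle",q.x,np.abs(q.fun).mean(),len(k))
E
```

```text
time: 24.8
ee_pos: [0.5337, 0.0278, 0.1312]
eef_rot: [1.0, -0.001, 0.002, 0.0]
ft_force: [-0.1, -0.2, -0.2]
width: 0.0334
time: 25.22
ee_pos: [0.5824, 0.0897, 0.1294]
eef_rot: [1.0, 0.001, -0.0, -0.001]
ft_force: [-0.2, 0.1, -0.1]
width: 0.0335
tcp [0.5816 0.0873 0.1293] eye [0.5809 0.1559 0.2901]
t25.32 pos [0.5816 0.0873 0.1293] jaw deg -0.1 tilt 0.04 w 0.0333 F [ 1.1 -0.4 -1.2] j7 -0.45
shift [ 0.0019 -0.0123  0.0493] dist 0.051
turn units [ 0.0003  0.0002 -0.0007] deg -0.1
[317.55334622 220.31579389]
circle [0.5837312  0.09988964] 0.00044053768091624446 120
```

```bash
python3 -m crank '[{"x":0.002,"y":-0.0115,"z":0.01,"ax":0,"ay":0,"az":0,"claw":1},{"x":0.002,"y":-0.0115,"z":0.03,"ax":0,"ay":0,"az":0,"claw":1},{"x":0.002,"y":-0.0115,"z":0.05,"ax":0,"ay":0,"az":0,"claw":1},{"x":0.002,"y":-0.0115,"z":0.05,"ax":0,"ay":0,"az":0,"claw":1},{"x":0.002,"y":-0.0115,"z":0.05,"ax":0,"ay":0,"az":0,"claw":1}]'
python3 st.py .5837 .0987 .045 0
```

```text
time: 25.73
ee_pos: [0.5831, 0.098, 0.0792]
eef_rot: [1.0, -0.001, -0.001, 0.001]
ft_force: [0.1, -0.6, 0.2]
width: 0.0332
t25.73 pos [0.5831 0.098  0.0792] jaw deg -0.1 tilt 0.12 w 0.0332 F [ 0.1 -0.6  0.2] j7 -0.50
shift [ 0.0007 -0.0007  0.0342] dist 0.034
turn units [ 0.0005  0.0009 -0.0012] deg -0.1
```

```bash
python3 -m crank '[{"x":0.0005,"y":-0.0005,"z":0.008,"ax":0,"ay":0,"az":0,"claw":1},{"x":0.0005,"y":-0.0005,"z":0.016,"ax":0,"ay":0,"az":0,"claw":1},{"x":0.0005,"y":-0.0005,"z":0.022,"ax":0,"ay":0,"az":0,"claw":1},{"x":0.0005,"y":-0.0005,"z":0.022,"ax":0,"ay":0,"az":0,"claw":1},{"x":0.0005,"y":-0.0005,"z":0.022,"ax":0,"ay":0,"az":0,"claw":1}]'
python3 st.py .5837 .0987 .045 0
```

```text
time: 26.15
ee_pos: [0.5843, 0.1, 0.0573]
eef_rot: [1.0, -0.0, -0.0, 0.0]
ft_force: [0.2, 0.2, -0.0]
width: 0.0336
t26.15 pos [0.5843 0.1    0.0573] jaw deg -0.1 tilt 0.03 w 0.0336 F [ 0.2  0.2 -0. ] j7 -0.52
shift [-0.0006  0.0013  0.0123] dist 0.012
turn units [ 0.0001  0.0002 -0.0005] deg -0.1
```

Inside the rim with no contact force. Lowering the last 12 mm.

```bash
python3 -m crank '[{"x":-0.0005,"y":0.001,"z":0.005,"ax":0,"ay":0,"az":0,"claw":1},{"x":-0.0005,"y":0.001,"z":0.009,"ax":0,"ay":0,"az":0,"claw":1},{"x":-0.0005,"y":0.001,"z":0.0125,"ax":0,"ay":0,"az":0,"claw":1},{"x":-0.0005,"y":0.001,"z":0.0125,"ax":0,"ay":0,"az":0,"claw":1},{"x":-0.0005,"y":0.001,"z":0.0125,"ax":0,"ay":0,"az":0,"claw":1}]'
python3 st.py .5837 .0987 .0445 0
```

```text
time: 26.57
ee_pos: [0.5838, 0.0991, 0.0447]
eef_rot: [1.0, -0.0, -0.0, 0.0]
ft_force: [0.4, 0.1, 0.0]
width: 0.0332
t26.57 pos [0.5838 0.0991 0.0447] jaw deg -0.1 tilt 0.02 w 0.0332 F [0.4 0.1 0. ] j7 -0.53
shift [-0.0001  0.0004  0.0002] dist 0.0
turn units [ 0.      0.0002 -0.0004] deg -0.1
```

```bash
python3 -m crank '[{"x":0,"y":0,"z":0.0005,"ax":0,"ay":0,"az":0,"claw":0.15},{"x":0,"y":0,"z":0.0005,"ax":0,"ay":0,"az":0,"claw":0.1},{"x":0,"y":0,"z":0.0005,"ax":0,"ay":0,"az":0,"claw":-0.1},{"x":0,"y":0,"z":0.0005,"ax":0,"ay":0,"az":0,"claw":-0.3},{"x":0,"y":0,"z":0.0005,"ax":0,"ay":0,"az":0,"claw":-0.4}]'
python3 -m crank '[{"x":0,"y":0,"z":-0.01,"ax":0,"ay":0,"az":0,"claw":-0.4},{"x":0,"y":0,"z":-0.035,"ax":0,"ay":0,"az":0,"claw":-0.4},{"x":0,"y":0,"z":-0.07,"ax":0,"ay":0,"az":0,"claw":-0.4},{"x":0,"y":0,"z":-0.105,"ax":0,"ay":0,"az":0,"claw":-0.4},{"x":0,"y":0,"z":-0.14,"ax":0,"ay":0,"az":0,"claw":-0.4}]'
python3 -m crank '[{"x":0,"y":0.04,"z":-0.02,"ax":0,"ay":0,"az":0,"claw":-0.4},{"x":0,"y":0.08,"z":-0.04,"ax":0,"ay":0,"az":0,"claw":-0.4},{"x":0,"y":0.12,"z":-0.06,"ax":0,"ay":0,"az":0,"claw":-0.4},{"x":0,"y":0.16,"z":-0.06,"ax":0,"ay":0,"az":0,"claw":-0.4},{"x":0,"y":0.2,"z":-0.06,"ax":0,"ay":0,"az":0,"claw":-0.4}]'
python3 -m crank '[{"x":0,"y":0,"z":0,"ax":0,"ay":0,"az":0,"claw":-0.4},{"x":0,"y":0,"z":0,"ax":0,"ay":0,"az":0,"claw":-0.4},{"x":0,"y":0,"z":0,"ax":0,"ay":0,"az":0,"claw":-0.4},{"x":0,"y":0,"z":0,"ax":0,"ay":0,"az":0,"claw":-0.4},{"x":0,"y":0,"z":0,"ax":0,"ay":0,"az":0,"claw":-0.4}]'
python3 st.py
python3 - <<'E'
from h import *; from bench import camera
c=camera("scene"); im=c["color"]; s=3.2; off=np.array((195,225))
a=cv2.resize(im[225:410,195:390],None,fx=s,fy=s,interpolation=cv2.INTER_CUBIC)
# dish poses as seen by this camera; expected object outlines on their floors
for n,p in dict(amber_tape=(.4516,.2458),white_tin=(.4551,.1008),flux_bottle=(.5828,.1041),air_nozzle=(.5909,.2424)).items(): draw(a,c,n,*p,s=s,off=off,z0=.004)
cv2.imwrite("pics/end.png",a); print(a.shape)
for n,sd,z in (("masking_roll",(176,300),0),):
    print(n,fit(c,n,blob(im,sd),(.756,.114)))
E
```

```text
time: 26.98
ee_pos: [0.584, 0.0991, 0.0446]
eef_rot: [1.0, -0.0, 0.0, 0.0]
ft_force: [-0.2, -0.4, 0.6]
width: 0.0519
time: 27.4
ee_pos: [0.5836, 0.0993, 0.1869]
eef_rot: [1.0, -0.0, 0.0, -0.0]
ft_force: [1.2, -1.2, 0.7]
width: 0.0608
time: 27.82
ee_pos: [0.5842, -0.0972, 0.2474]
eef_rot: [1.0, 0.0, 0.002, 0.0]
ft_force: [1.0, -0.6, 0.5]
width: 0.0608
time: 28.23
ee_pos: [0.5838, -0.0941, 0.2447]
eef_rot: [1.0, 0.001, 0.0, -0.0]
ft_force: [-0.2, -0.6, -0.4]
width: 0.061
t28.23 pos [ 0.5838 -0.0941  0.2447] jaw deg 0.1 tilt 0.02 w 0.0610 F [-0.2 -0.6 -0.4] j7 -0.07
(592, 624, 3)
masking_roll (array([0.75627045, 0.11412424]), np.float64(0.9582790091264668))
```

View pics/end.png

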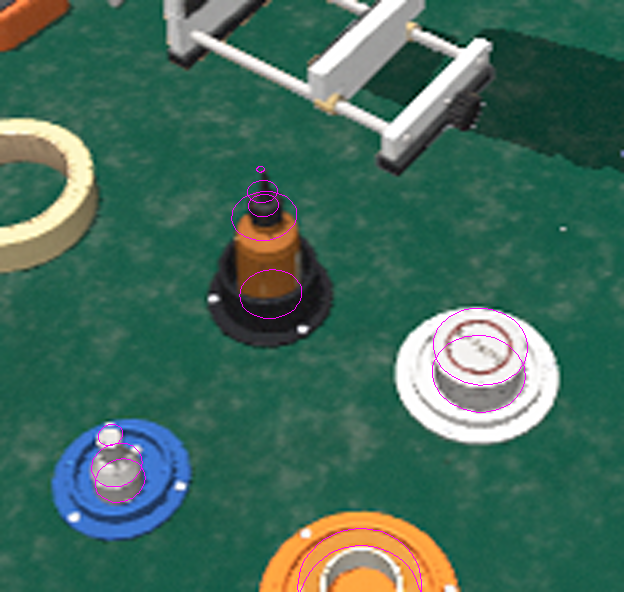

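The final picture shows the bottle upright in the black cup (cap tip at (262,178)), the tin on its outline at (480,350), the nozzle upright in the blue cup at (115,465) and the tape in the orange dish. I'll check that the reel hasn't moved, then hand in.

```bash
python3 - <<'E'
from bench import camera, close_job, r
import cv2, numpy as np
a=cv2.imread("pics/scene0.png"); b=camera("scene")["color"]
for n,(x0,y0,x1,y1) in dict(reel=(350,160,385,195),roll=(165,258,228,312)).items():
    t=a[y0:y1,x0:x1]; q=cv2.matchTemplate(b[y0-10:y1+10,x0-10:x1+10],t,cv2.TM_CCOEFF_NORMED); print(n,"shift px",np.array(cv2.minMaxLoc(q)[3])-10,q.max())
print(r.read_state()["time"]); print(close_job())
E
```

```text
reel shift px [0 0] 0.99899894
roll shift px [0 0] 0.99947757
28.3333
the job is handed in; nothing more can be done
None
```

I put all four consumables in their holders and handed the job in at about 28 s of the 115 s allowed; no verdict was reported. The amber tape, small white tin and nozzle went in first, and the bottle stayed where it was until a wrist picture showed all three in place. Everything was set down under low force.

**Last checks:** In the last picture the tin, nozzle and bottle stand upright in their holders. The tape was only partly in that crop, but an earlier wrist picture showed it flat and centred. The gripper was clear of everything. The reel and the masking roll show 0 px shift from the start.

**Disagreements:**
- **Cameras:** The fixed cameras and the wrist camera differed by about 3–8 mm. I used the wrist camera for every pick and place.
- **Bottle:** It sits about 3 px (3–4 mm) from its predicted outline in the last picture, within the 10 mm limit.
- **Tin:** Its top looked about 3–4 px off in one wrist view, but matched its outline in the last picture.
- **Regrips:** I regripped the nozzle higher to clear its cup rim, and the bottle lower after the first grip caught near its shoulder.

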